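Put the bottles away in their holders by size

ROBOT

A 6-joint arm with a two-finger parallel gripper is mounted at the origin on a cart in front of the work surface, level with it; the furniture and walls round the work are solid. World frame = base frame: x ahead of the robot, y to its left, z up, the work surface at z = 0. Lengths are in m, angles in rad, forces in N, time in s.
With the tool pointing down it reaches from about 0.25 to 0.775 m from the base axis. Payload 4 kg.
Tool frame: the origin (TCP) lies on the centre line of the jaws, within the pads' length; the fingertips stand 19 mm ahead of it and the grasp point (between the pads) is the TCP; x points along the fingers, z is the direction in which the jaws open and shut, and the axes are right-handed (so a half turn about x gives the same grasp; the last joint's range is limited). The gripper opens to 94 mm and grips with 3 to 60 N. Pads are 16 mm wide; open, the fingers measure 119 mm over their backs; the gripper's body (75 mm by 177 mm) begins 78 mm behind the grasp point.
Start: joints at [-1.379, 0.087, 1.371, -0, 1.684, -0.103], TCP at [0.16, -0.526, 0.225] pointing down, gripper open.
Joint ranges: [-3.1, 3.1], [-0.76, 2.03], [0.27, 2.55], [-1.08, 4.22], [0.17, 2.65], [-2.57, 2.57]. Speed limits (rad/s): [2.79, 2.79, 3.14, 3.14, 3.14, 3.14].

INTERFACE

Orientations are given as [roll, pitch, yaw] about the fixed x, y, z axes, in that order (R = Rz(yaw) Ry(pitch) Rx(roll)).
In Python, from bench import robot, snapshot, camera_params gives the robot as it stands.
- The arm moves only by the tool step_arm, never from a script. Its argument "motion" is text: rows parted by semicolons, each of 7 numbers parted by spaces: the opening in per cent of the stroke, from 0 (shut) to 100 (fully open), then the shift along the tool's x, y, z in cm, then the turn, a rotation vector about the tool's x, y, z in rad. A call has 1 to 20 rows; each row shifts and turns the commanded pose from where the row before left it, along the tool's axes as they then stand; what a row does not reach is not made up. A row lasts 1/12 s, in which the tool goes at most 41.7 mm and 7.16 degrees, less where a joint would pass 70% of its speed; a pose out of reach is approached as far as the arm can. A call with a gripper value outside its range is refused whole. The fingers move at their own pace and stop on an object; the grip force is fixed at half the most. Time passes only in rows, so rows that do not move let the fingers close. It gives the time, the measured TCP pose, the force and the opening at its end, in the units of the state.
- robot.get_obs(): the state, without advancing time (a new reading comes with each control period).
- snapshot(name): name is "scene" or "top"; returns the picture (384x512x3 uint8, red, green, blue); there is no depth.
- camera_params(name): a dict with "fx", "fy", "cx", "cy" (pixels), "R" (3x3) and "t" (3): a world point X has camera coordinates R X + t. Camera axes: x right, y down, z forward; pixel columns grow to the right and rows downward; lengths in m; the calibration is good to about 2 mm. A picture is of the moment at which its call begins. camera_params takes no time and is no camera call.
- robot.close_job(): hands the job in, once; it reports no verdict.
The state is a dict: "time": time; "joint_positions": joint angles; "qvel": joint speeds; "joint_torque": joint torques, N m; "tool_pos": TCP position; "ee_rot": TCP orientation; "wrist_force": force on the tool from outside, world axes, zero at the start; "wrist_torque": the same for the moment, N m; "width": finger opening in m.
Only numpy, scipy, OpenCV 4.12 (cv2) and the standard library are available. Lean on these libraries where they do the work, as an engineer would, in place of code of your own. Each camera call takes 0.05 s, during which the arm holds its last target.

TASK

Put the three loose bottles away in the three round steel bottle holders by size: the shortest bottle in the smallest holder, the middle one in the medium holder and the tallest in the largest. Do them in that order, shortest first and tallest last, so that you never reach over a tall bottle already put away; set each one down gently, upright on the floor of its holder, without dropping it or tipping it over. Leave the mixing cup, the resin jar and the plaster cast where they stand.

Things in the scene. Friction and masses are not known exactly. Their poses are not given: they have to be found in the camera images.
- bottle_short: the shortest bottle: pale translucent dropper bottle standing upright, round, 33 mm diameter and 82 mm high; straight body up to 35 mm, shoulder sloping in from there to 56 mm, then a firm straight dropper top 20 mm wide from 56 to 82 mm, good to hold. Origin at the centre of its underside, z up. 0.04 to 0.09 kg.
- bottle_middle: the middle bottle: pale translucent round bottle with a white screw cap, standing upright, 39 mm diameter and 96 mm high; straight sides up to 65 mm, shoulder to 80 mm, cap 31 mm wide above. Origin at the centre of its underside, z up. 0.07 to 0.14 kg.
- bottle_tall: the tallest bottle: slim white bottle with a purple label and a pale lilac cap, standing upright, 148 mm high; body 40 mm wide at the foot and 44 mm at 102 mm up, shoulder sloping in above, then a firm straight cap 39 mm wide from 121 to 148 mm, good to hold. Origin at the centre of its underside, z up. 0.11 to 0.23 kg.
- holder_small: the smallest bottle holder: low round steel collar on a black foot, fixed to the bench; bore 50 mm, outside 64 mm at the foot, rim 14 mm above the bench, inner floor 4 mm above the bench. Origin on the axis at the bench surface, z up.
- holder_medium: the medium bottle holder: as the smallest, but bore 60 mm, outside 74 mm, rim 20 mm above the bench, inner floor 4 mm above the bench. Origin on the axis at the bench surface, z up.
- holder_large: the largest bottle holder: as the smallest, but bore 72 mm, outside 86 mm, rim 28 mm above the bench, inner floor 4 mm above the bench. Origin on the axis at the bench surface, z up.
- mixing_cup: bystander: empty beige mixing cup, waisted, 52 mm wide at the rim and 50 mm high. Origin at the centre of its underside. Leave it alone.
- resin_jar: bystander: squat brown jar with a black lid, 52 mm diameter, 54 mm high. Origin at the centre of its underside. Leave it alone.
- plaster_cast: bystander: white plaster cast of a row of teeth, 55 x 60 x 31 mm. Origin at the centre of its underside. Leave it alone. Cast, cup and jar stand in a row at the back of the work; above them hangs a wall shelf whose front edge is at x = 0.59 and whose underside is 0.50 above the bench: keep the arm and wrist clear of it when lifting and crossing.
Not all that is in view belongs to the job. What is shaped like the bottle_middle but orange is not meant. Leave any purple look-alike of the bottle_short alone.

How it is judged:
By the outcome, as a careful person would: the job done as asked, in the order asked, and still so for the second after the job is handed in, with the robot touching nothing.
It also fails if it takes over 99 s, if anything falls off the work surface, if the arm or the gripper's body presses on something with over 40 N, if the wrist force passes 120 N, or if a joint passes its speed limit or range.

## Working session

There is one attempt and no reset: what is moved stays moved. The work goes in short steps, Python scripts to look and compute and a tool call to move; the robot and the scene stay as the last step left them, time stands still between calls to the robot, and variables do not carry over. Pictures are saved under pics/ and viewed, and the job is handed in when it is done.

Besides the shell and the picture viewer there is one more tool, called after "Emit:" by a JSON object that holds its "fn" and its "kwargs", one argument or row to a line. step_arm: Moves the arm, as the interface text tells. Its arguments: {"type":"object","properties":{"motion":{"type":"string"}},"required":["motion"]}

```bash
mkdir -p pics; ls; python3 - <<'E'
from bench import robot, snapshot, camera_params
import cv2,numpy as np
for n in ("scene","top"):
    im=snapshot(n); cv2.imwrite(f"pics/{n}0.png",cv2.resize(im[:,:,::-1],(800,600),interpolation=cv2.INTER_CUBIC)); np.save(f"{n}0.npy",im)
    print(n,camera_params(n))
print(robot.get_obs())
E
```

```text
pics
scene {'fx': 464.0593986896642, 'fy': 464.0593986896642, 'cx': 260.62282192126116, 'cy': 182.79365524610952, 'R': array([[-0.64250191, -0.76598698,  0.02133642],
       [-0.35992938,  0.27708965, -0.8908828 ],
       [ 0.67649253, -0.58007351, -0.45373185]]), 't': array([0.36911357, 0.18394158, 0.99416629])}
top {'fx': 383.4934277654157, 'fy': 383.4934277654157, 'cx': 252.71490272565478, 'cy': 193.6226620374562, 'R': array([[ 0.00481471, -0.99994105,  0.00973267],
       [-0.98824417, -0.0062452 , -0.15275618],
       [ 0.15280796, -0.00888277, -0.98821598]]), 't': array([0.09118917, 0.42226584, 1.20404894])}
{'time': 0.1, 'joint_positions': array([-1.37912891e+00,  8.78648109e-02,  1.37208762e+00, -2.71324256e-05,
        1.68363847e+00, -1.03112954e-01]), 'qvel': array([-1.60873406e-03, -5.55745899e-04, -3.25274023e-03, -2.45291952e-04,
        6.29380003e-05, -2.35135340e-03]), 'joint_torque': array([ 1.10915869e-03, -3.41253877e+01, -3.03302014e+01,  7.18779140e-02,
        3.04504589e-02, -1.05239501e-04]), 'tool_pos': array([ 0.15968176, -0.52581987,  0.22343798]), 'ee_rot': array([3.05197366, 1.5687979 , 1.77595467]), 'wrist_force': array([ 0.29598688,  0.28010539, -0.86491048]), 'wrist_torque': array([0.02145834, 0.00826689, 0.00395823]), 'width': 0.09435675643503319}
```

View pics/scene0.png

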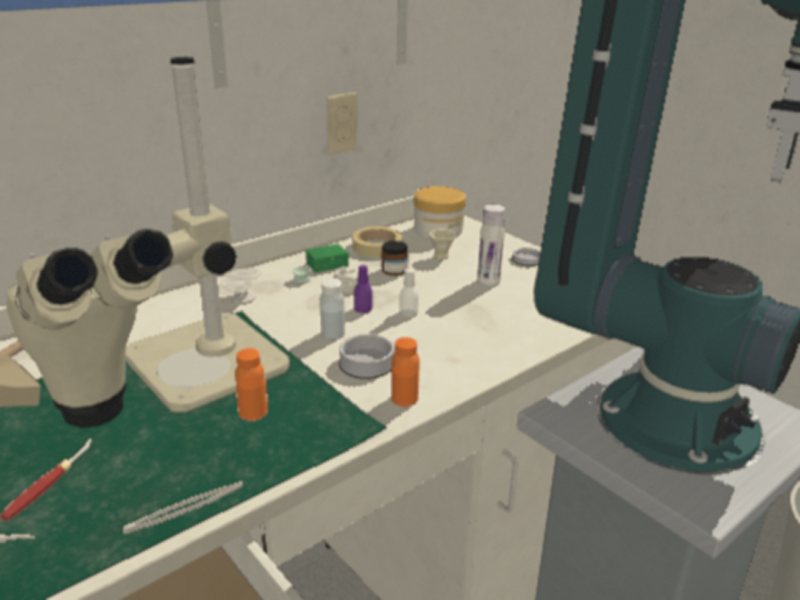

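View pics/top0.png

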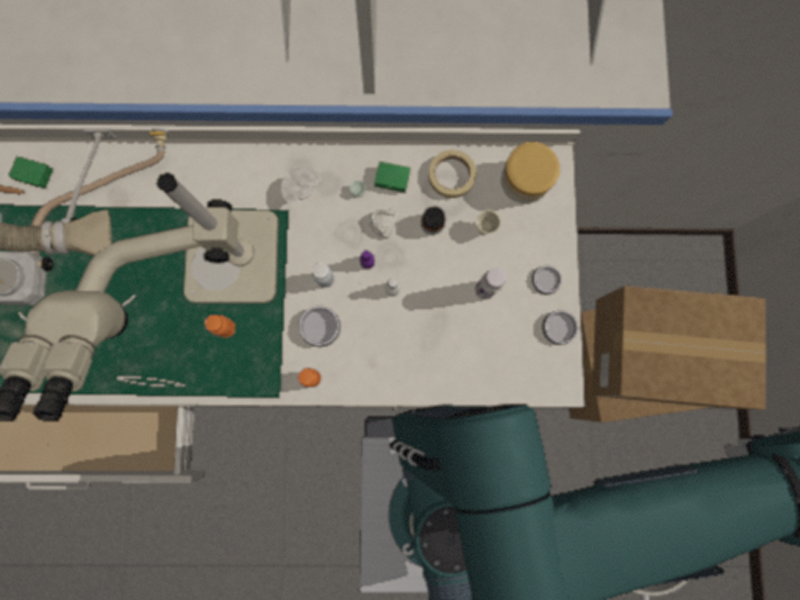

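The top view (800x600 px) shows these candidates:
- **Short bottle:** pale dropper at (392,287). The purple look-alike at (367,259) is not meant.
- **Middle bottle:** pale bottle at (323,275). The orange ones at (309,377) and (220,325) are not meant.
- **Tall bottle:** (489,283).
- **Holders:** rings at (319,326), (559,327) and (545,279), which look like large, medium and small. The tan ring at (452,173) is not steel.

Next I'll crop closer and measure.

```bash
cat > h.py <<'E'
import numpy as np,cv2
from bench import robot,snapshot,camera_params
def proj(n,X):
    p=camera_params(n);X=np.atleast_2d(X);c=X@p["R"].T+p["t"]
    return np.c_[p["fx"]*c[:,0]/c[:,2]+p["cx"],p["fy"]*c[:,1]/c[:,2]+p["cy"]]
def ray(n,uv,z):
    p=camera_params(n);d=p["R"].T@np.array([(uv[0]-p["cx"])/p["fx"],(uv[1]-p["cy"])/p["fy"],1]);o=-p["R"].T@p["t"]
    return o+d*(z-o[2])/d[2]
def circ(c,z,r,n=60):
    a=np.linspace(0,2*np.pi,n);return np.c_[c[0]+r*np.cos(a),c[1]+r*np.sin(a),np.full(n,z)]
def crop(im,x,y,w,h,s,fn,overlay=(),n="top"):
    c=cv2.resize(im[y:y+h,x:x+w,::-1],None,fx=s,fy=s,interpolation=cv2.INTER_CUBIC)
    for X,col in overlay:
        P=((proj(n,X)-[x,y]+.5)*s-.5).round().astype(int)
        cv2.polylines(c,[P.reshape(-1,1,2)],False,col,1)
    cv2.imwrite(fn,c)
E
python3 - <<'E'
from h import *
k=.64
def cand(u,v,z): return ray("top",(u*k,v*k),z)
for nm,u,v,z in [("short",392,283,.08),("mid",323,270,.09),("tall",494,276,.148),("L",319,326,.028),("M",559,327,.02),("S",545,279,.014)]: print(nm,cand(u,v,z).round(3))
im=np.load("top0.npy"); crop(im,180,150,200,100,4,"pics/topc.png")
im=np.load("scene0.npy"); crop(im,190,125,160,120,5,"pics/scc.png")
E
```

```text
short [0.454 0.1   0.08 ]
mid [0.477 0.237 0.09 ]
tall [ 0.456 -0.092  0.148]
L [0.373 0.249 0.028]
M [ 0.374 -0.247  0.02 ]
S [ 0.477 -0.223  0.014]
```

View pics/topc.png

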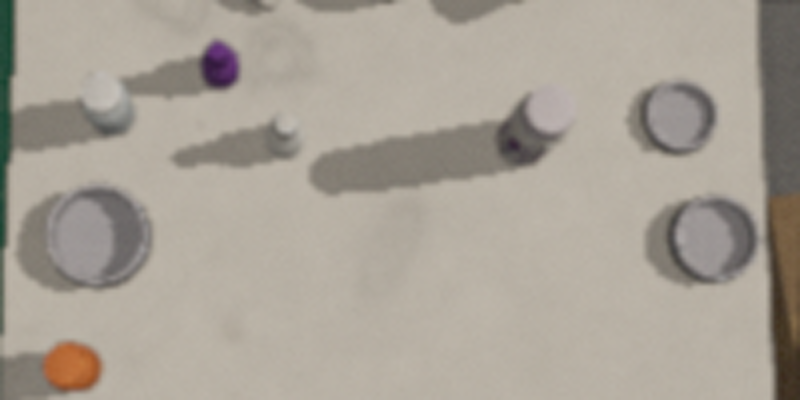

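View pics/scc.png

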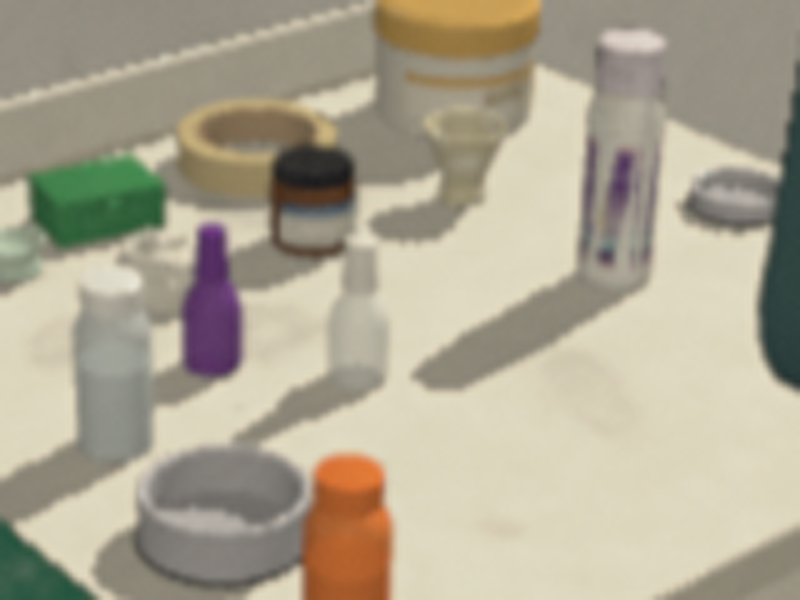

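The crops confirm the choice: short bottle (top crop 285,130), middle (105,100), tall (548,112); rings at (98,236) large, (712,240) medium and (678,117) small. I'll refine the positions by overlaying model circles in both views.

```bash
cat > ov.py <<'E'
from h import *
B={"short":[(0,.0165),(.035,.0165),(.056,.01),(.082,.01)],"mid":[(0,.0195),(.065,.0195),(.08,.0155),(.096,.0155)],"tall":[(0,.02),(.102,.022),(.121,.0195),(.148,.0195)],
"S":[(0,.032),(.014,.028),(.014,.025)],"M":[(0,.037),(.02,.033),(.02,.03)],"L":[(0,.043),(.028,.039),(.028,.036)]}
def ovl(P,tag,im_t,im_s):
    o=[(circ(P[k],z,r),(0,0,255) if i%2 else (0,200,0)) for k in P for i,(z,r) in enumerate(B[k])]
    crop(im_t,180,150,200,100,4,f"pics/ot{tag}.png",o,"top"); crop(im_s,190,125,160,120,5,f"pics/os{tag}.png",o,"scene")
E
python3 - <<'E'
from ov import *
c=lambda u,v,z: ray("top",((u+.5)/4-.5+180,(v+.5)/4-.5+150),z)[:2].round(4)
P=dict(short=c(286,127,.082),mid=c(103,96,.096),tall=c(549,110,.148),L=c(98,236,.028),M=c(712,240,.02),S=c(678,117,.014))
print(P); ovl(P,1,np.load("top0.npy"),np.load("scene0.npy"))
E
```

```text
{'short': array([0.4525, 0.0991]), 'mid': array([0.4732, 0.24  ]), 'tall': array([ 0.4541, -0.0939]), 'L': array([0.3727, 0.2493]), 'M': array([ 0.3733, -0.247 ]), 'S': array([ 0.4758, -0.2244])}
```

View pics/ot1.png

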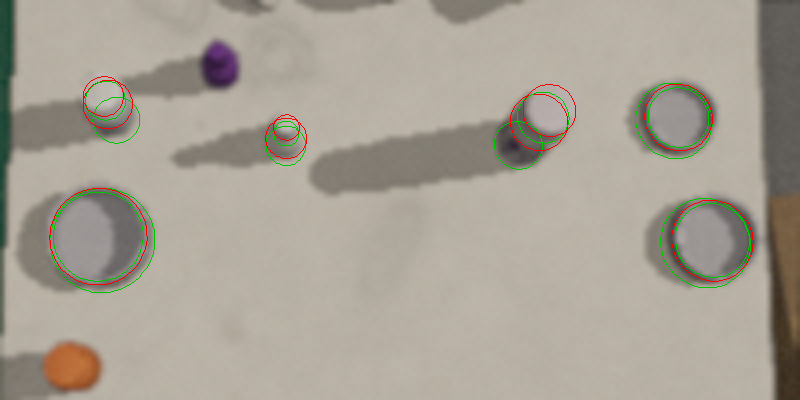

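View pics/os1.png

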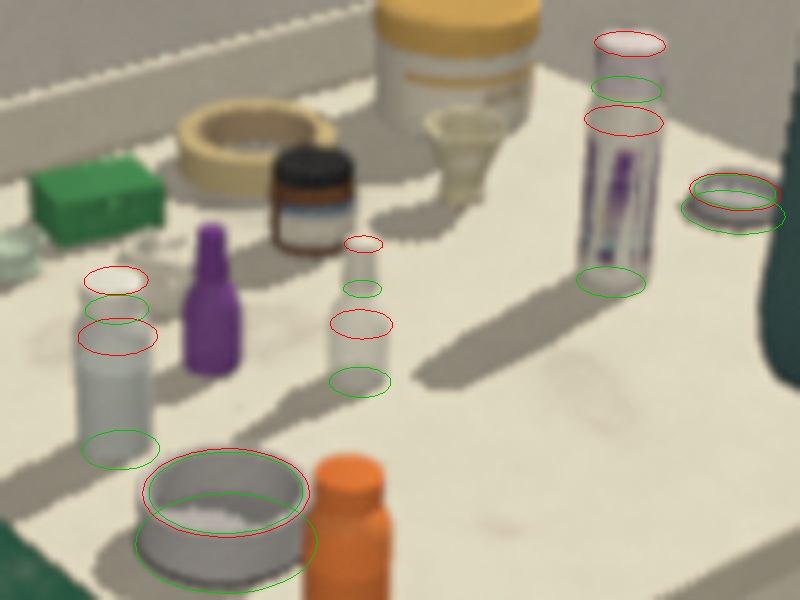

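```bash
cat > t.py <<'E'
from h import *
from scipy.spatial.transform import Rotation as R
P=dict(short=(.453,.100),mid=(.474,.2415),tall=(.454,-.093),L=(.374,.250),M=(.374,-.246),S=(.477,-.2235))
DOWN=np.array([[0,0,1.],[0,1,0],[-1,0,0]])  # tool x down, y=+y, z=+x
def st():
    o=robot.get_obs();M=R.from_euler("xyz",o["ee_rot"]).as_matrix()
    print("t",o["time"],"p",o["tool_pos"].round(4),"w",round(o["width"],4),"F",o["wrist_force"].round(1),"q",o["joint_positions"].round(2));return o["tool_pos"],M
def to(tgt,M2=None):
    p,M=st();d=np.array(tgt)-p
    print("shift tool cm",(M.T@d*100).round(2))
    for s in (1,-1):
        D=DOWN@np.diag([1,s,s]); print("turn",s,R.from_matrix(M.T@D).as_rotvec().round(3))
    print(M.round(3).tolist())
E
python3 -c "
from t import *;to((.453,.1,.25))"
```

```text
t 0.1 p [ 0.1597 -0.5258  0.2234] w 0.0944 F [ 0.3  0.3 -0.9] q [-1.38  0.09  1.37 -0.    1.68 -0.1 ]
shift tool cm [ -2.55  46.25 -51.37]
turn 1 [-1.276e+00 -2.000e-03 -1.000e-03]
turn -1 [ 1.866 -0.002  0.002]
[[-0.0, 0.957, 0.291], [0.002, 0.291, -0.957], [-1.0, 0.0, -0.002]]
```

Emit:
{"fn": "step_arm", "kwargs": {
  "motion": "60 -0.15 0 0 -0.08 0 0;60 -0.15 0 0 -0.08 0 0;60 -0.15 0 0 -0.08 0 0;60 -0.15 0 0 -0.08 0 0;60 -0.15 0 0 -0.08 0 0;60 -0.15 0 0 -0.08 0 0;60 -0.15 0 0 -0.08 0 0;60 -0.15 0 0 -0.08 0 0;60 -0.15 0 0 -0.08 0 0;60 -0.15 0 0 -0.08 0 0;60 -0.15 0 0 -0.08 0 0;60 -0.15 0 0 -0.08 0 0;60 -0.15 0 0 -0.08 0 0;60 -0.15 0 0 -0.08 0 0;60 -0.15 0 0 -0.08 0 0;60 -0.15 0 0 -0.076 0 0"
}}

```text
time: 1.43
tool_pos: [0.1597, -0.526, 0.2478]
ee_rot: [1.755, 1.569, 1.759]
wrist_force: [0.2, 0.3, -0.1]
width: 0.0562
```

```bash
python3 -c "
from t import *;to((.453,.1,.22))"
```

```text
t 1.4333 p [ 0.1597 -0.526   0.2478] w 0.0562 F [ 0.2  0.3 -0.1] q [-1.38  0.08  1.33  0.    1.73 -1.38]
shift tool cm [ 2.86 62.48 29.57]
turn 1 [ 0.004 -0.    -0.001]
turn -1 [-3.138e+00  2.000e-03 -0.000e+00]
[[-0.0, -0.004, 1.0], [0.001, 1.0, 0.004], [-1.0, 0.001, -0.0]]
```

Emit:
{"fn": "step_arm", "kwargs": {
  "motion": "60 0 3.12 1.48 0 0 0;60 0 3.12 1.48 0 0 0;60 0 3.12 1.48 0 0 0;60 0 3.12 1.48 0 0 0;60 0 3.12 1.48 0 0 0;60 0 3.12 1.48 0 0 0;60 0 3.12 1.48 0 0 0;60 0 3.12 1.48 0 0 0;60 0 3.12 1.48 0 0 0;60 0 3.12 1.48 0 0 0;60 0 3.12 1.48 0 0 0;60 0 3.12 1.48 0 0 0;60 0 3.12 1.48 0 0 0;60 0 3.12 1.48 0 0 0;60 0 3.12 1.48 0 0 0;60 0 3.12 1.48 0 0 0;60 0 3.12 1.48 0 0 0;60 0 3.12 1.48 0 0 0;60 0 3.12 1.48 0 0 0;60 0 3.12 1.48 0 0 0"
}}

```text
time: 3.1
tool_pos: [0.4559, 0.0995, 0.248]
ee_rot: [-2.622, 1.57, -2.621]
wrist_force: [1.1, -1.4, 0.4]
width: 0.0559
```

```bash
python3 - <<'E'
from t import *
to((.453,.1,.072))
im=snapshot("top"); np.save("top1.npy",im); crop(im,180,150,200,100,4,"pics/t1.png")
im=snapshot("scene"); crop(im,190,60,160,120,5,"pics/s1.png")
E
```

```text
t 3.1 p [0.4559 0.0995 0.248 ] w 0.0559 F [ 1.1 -1.4  0.4] q [ 0.09 -0.1   1.51 -0.    1.73  0.09]
shift tool cm [17.6   0.05 -0.28]
turn 1 [ 0.    -0.001  0.   ]
turn -1 [-3.141e+00 -0.000e+00 -1.000e-03]
[[-0.001, -0.0, 1.0], [-0.0, 1.0, 0.0], [-1.0, -0.0, -0.001]]
```

View pics/s1.png

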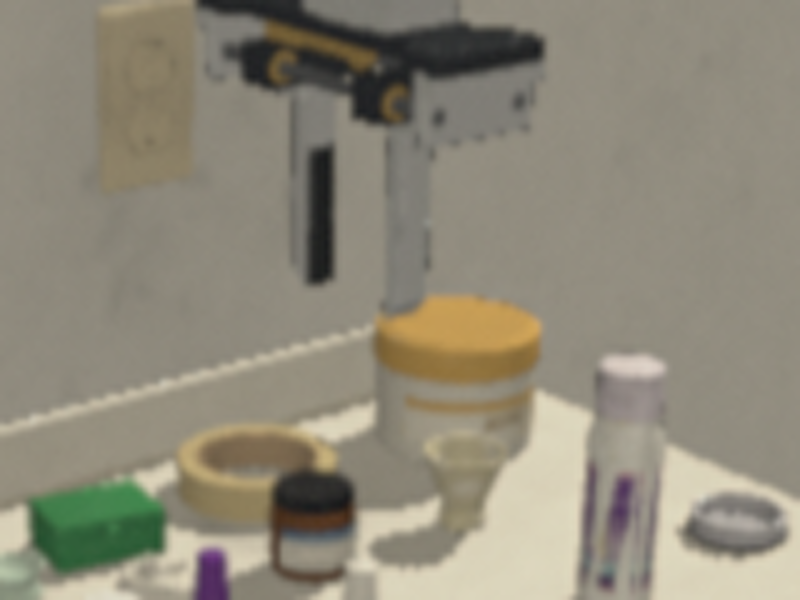

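View pics/t1.png

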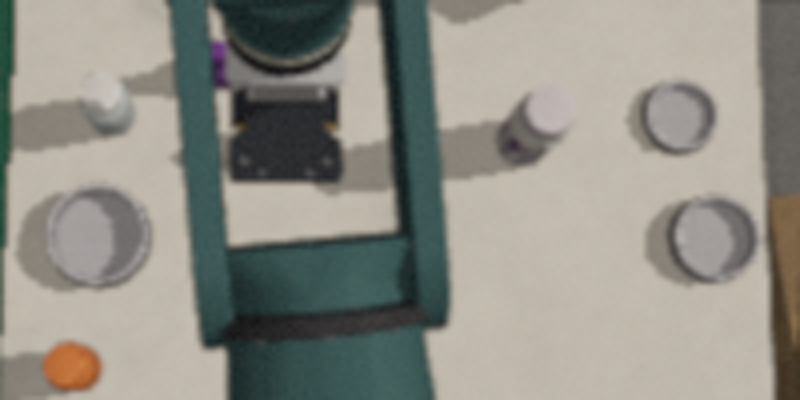

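The gripper is above the short bottle and clear of the purple one. Descending now.

Emit:
{"fn": "step_arm", "kwargs": {
  "motion": "60 2 0 -0.06 0 0 0;60 2 0 -0.06 0 0 0;60 2 0 -0.06 0 0 0;60 2 0 -0.06 0 0 0;60 2 0 0 0 0 0;60 2 0 0 0 0 0;60 2 0 0 0 0 0;60 1.5 0 0 0 0 0;60 1 0 0 0 0 0;60 1 0 0 0 0 0;60 0 0 0 0 0 0;60 0 0 0 0 0 0"
}}

```text
time: 4.2
tool_pos: [0.4533, 0.0974, 0.0734]
ee_rot: [-2.652, 1.57, -2.652]
wrist_force: [-0.6, 0.0, 0.5]
width: 0.0566
```

```bash
python3 - <<'E'
from t import *
to((.453,.1,.072))
im=snapshot("scene"); crop(im,210,110,100,100,6,"pics/s2.png")
E
```

```text
t 4.2 p [0.4533 0.0974 0.0734] w 0.0566 F [-0.6  0.   0.5] q [ 0.09 -0.02  1.79 -0.    1.37  0.09]
shift tool cm [ 0.14  0.26 -0.03]
turn 1 [-0. -0.  0.]
turn -1 [3.141e+00 0.000e+00 1.000e-03]
[[-0.0, 0.0, 1.0], [-0.0, 1.0, -0.0], [-1.0, -0.0, -0.0]]
```

View pics/s2.png

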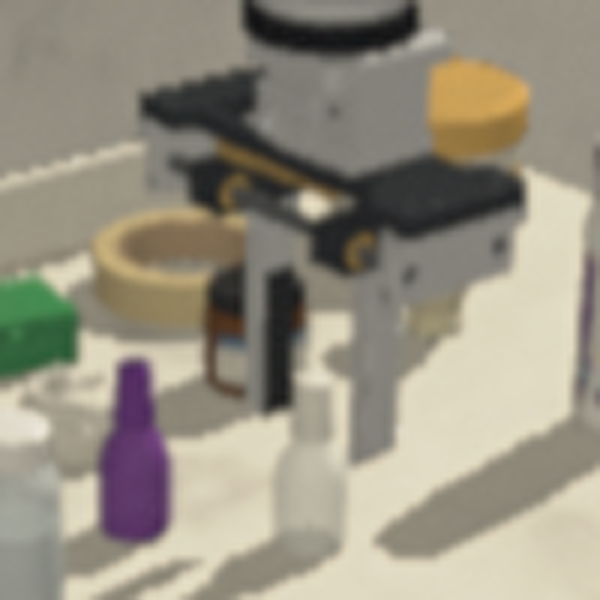

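The dropper top (312,410) stands between the two fingertips at (275,410) and (372,460). I'll nudge by the remaining error and close.

Emit:
{"fn": "step_arm", "kwargs": {
  "motion": "60 0.1 0.25 0 0 0 0;60 0 0 0 0 0 0;0 0 0 0 0 0 0;0 0 0 0 0 0 0;0 0 0 0 0 0 0;0 0 0 0 0 0 0;0 0 0 0 0 0 0;0 0 0 0 0 0 0;0 0 0 0 0 0 0;0 0 0 0 0 0 0"
}}

```text
time: 5.08
tool_pos: [0.4535, 0.1002, 0.0725]
ee_rot: [-0.387, 1.571, -0.387]
wrist_force: [0.3, -0.2, 0.6]
width: 0.0191
```

```bash
python3 - <<'E'
from t import *
to((.453,.1,.26))
E
```

```text
t 5.0833 p [0.4535 0.1002 0.0725] w 0.0191 F [ 0.3 -0.2  0.6] q [ 0.1  -0.02  1.79 -0.    1.37  0.1 ]
shift tool cm [-18.75  -0.02  -0.04]
turn 1 [-0.  0.  0.]
turn -1 [ 3.142  0.    -0.   ]
[[0.0, 0.0, 1.0], [-0.0, 1.0, -0.0], [-1.0, -0.0, 0.0]]
```

Emit:
{"fn": "step_arm", "kwargs": {
  "motion": "0 -0.5 0 0 0 0 0;0 -1 0 0 0 0 0;0 -2 0 0 0 0 0;0 -2 0 0 0 0 0;0 -2 0 0 0 0 0;0 -2 0 0 0 0 0;0 -2 0 0 0 0 0;0 -2 0 0 0 0 0;0 -2 0 0 0 0 0;0 -2 0 0 0 0 0;0 -1 0 0 0 0 0;0 0 0 0 0 0 0"
}}

```text
time: 6.08
tool_pos: [0.4546, 0.1003, 0.2611]
ee_rot: [0.084, 1.564, 0.084]
wrist_force: [0.3, -0.0, 0.5]
width: 0.0195
```

```bash
python3 - <<'E'
from t import *
to((.477,-.2235,.258))
im=snapshot("scene"); crop(im,190,60,160,120,5,"pics/s3.png")
E
```

```text
t 6.0833 p [0.4546 0.1003 0.2611] w 0.0195 F [ 0.3 -0.   0.5] q [ 0.1  -0.11  1.5  -0.    1.75  0.1 ]
shift tool cm [  0.3  -32.38   2.24]
turn 1 [ 0.     0.006 -0.001]
turn -1 [-3.142e+00  1.000e-03  1.000e-02]
[[0.006, -0.0, 1.0], [0.001, 1.0, 0.0], [-1.0, 0.001, 0.006]]
```

View pics/s3.png

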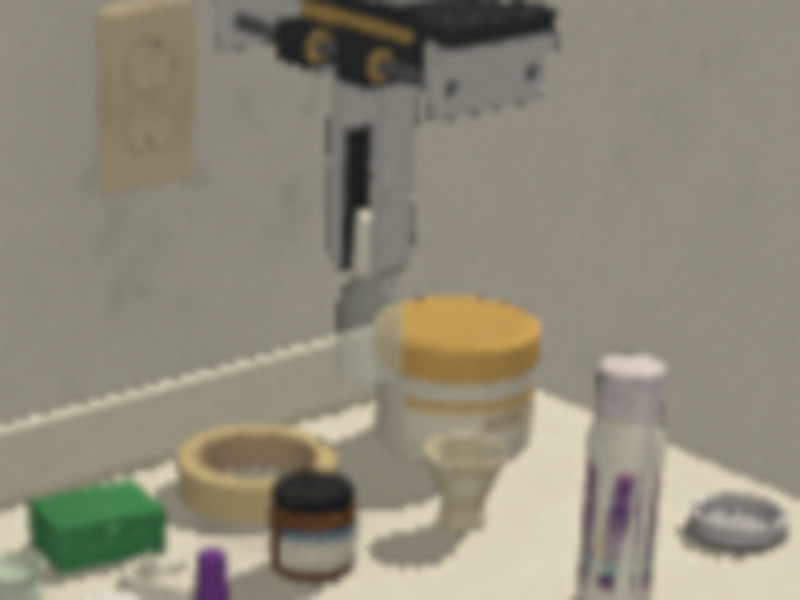

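The bottle is held upright at (365,310), and the measured pose lags only slightly. Crossing at this height puts its foot about 0.19 m up.

Emit:
{"fn": "step_arm", "kwargs": {
  "motion": "0 0 -1 0.1 0 0 0;0 0 -2 0.14 0 0 0;0 0 -2 0.14 0 0 0;0 0 -2 0.14 0 0 0;0 0 -2 0.14 0 0 0;0 0 -2 0.14 0 0 0;0 0 -2 0.14 0 0 0;0 0 -2 0.14 0 0 0;0 0 -2 0.14 0 0 0;0 0 -2 0.14 0 0 0;0 0 -2 0.14 0 0 0;0 0 -2 0.14 0 0 0;0 0 -2 0.14 0 0 0;0 0 -2 0.14 0 0 0;0 0 -2 0.14 0 0 0;0 0 -2 0.14 0 0 0;0 0 -1.4 0.14 0 0 0;0 0 0 0 0 0 0;0 0 0 0 0 0 0"
}}

```text
time: 7.72
tool_pos: [0.4762, -0.224, 0.2561]
ee_rot: [2.448, 1.568, 2.447]
wrist_force: [-0.4, 0.6, -0.3]
width: 0.0193
```

```bash
python3 - <<'E'
from t import *
to((.477,-.2235,.079))
im=snapshot("scene"); crop(im,280,60,160,120,5,"pics/s4.png")
im=snapshot("top"); crop(im,280,150,120,100,6,"pics/t4.png")
E
```

```text
t 7.7167 p [ 0.4762 -0.224   0.2561] w 0.0193 F [-0.4  0.6 -0.3] q [-0.55  0.03  1.37  0.    1.75 -0.55]
shift tool cm [1.771e+01 1.000e-02 1.200e-01]
turn 1 [-0.001 -0.002 -0.002]
turn -1 [ 3.14e+00 -3.00e-03  4.00e-03]
[[-0.002, 0.001, 1.0], [0.002, 1.0, -0.001], [-1.0, 0.002, -0.002]]
```

View pics/s4.png

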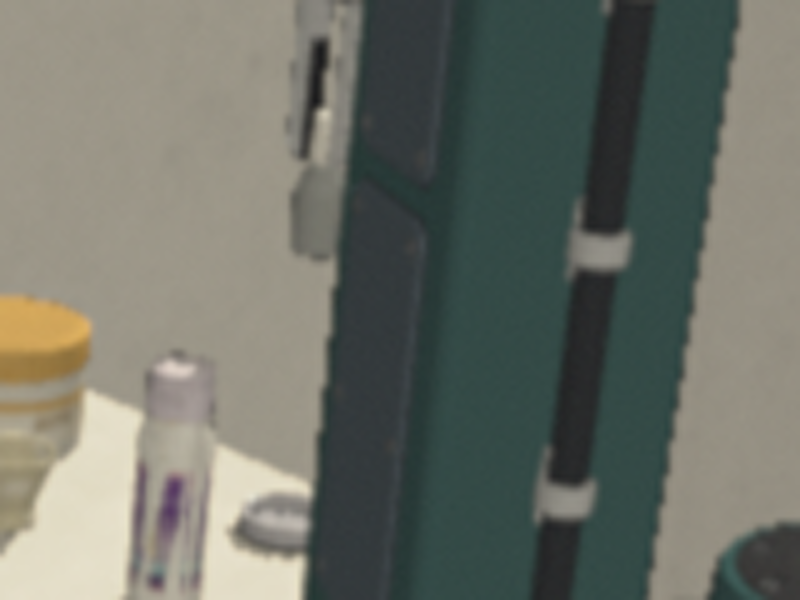

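View pics/t4.png

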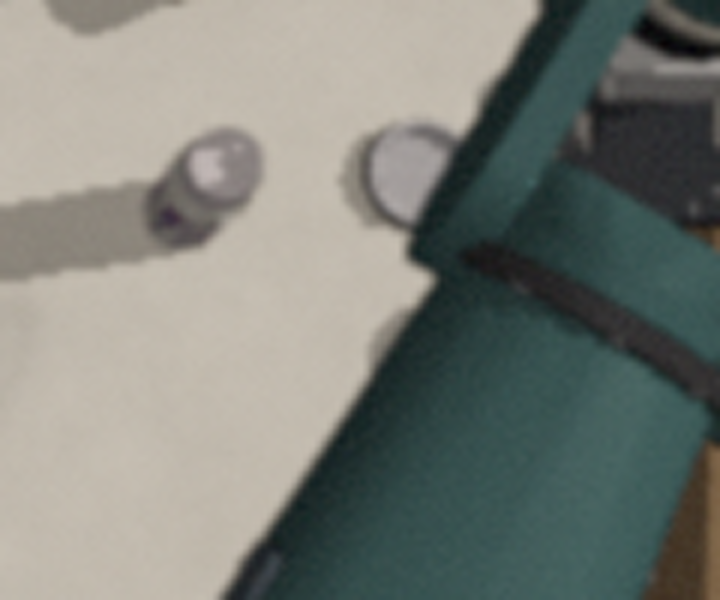

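Emit:
{"fn": "step_arm", "kwargs": {
  "motion": "0 1 0 0.1 0 0 0;0 2 0 0 0 0 0;0 2 0 0 0 0 0;0 2 0 0 0 0 0;0 2 0 0 0 0 0;0 2 0 0 0 0 0;0 2 0 0 0 0 0;0 2 0 0 0 0 0;0 1 0 0 0 0 0;0 0.5 0 0 0 0 0;0 0.3 0 0 0 0 0;0 0 0 0 0 0 0;0 0 0 0 0 0 0"
}}

```text
time: 8.9
tool_pos: [0.4785, -0.224, 0.0907]
ee_rot: [-0.567, 1.569, -0.566]
wrist_force: [-0.5, 0.2, -0.5]
width: 0.0192
```

```bash
python3 - <<'E'
from t import *
to((.477,-.2235,.0765))
im=snapshot("scene"); crop(im,280,90,120,100,6,"pics/s5.png")
E
```

```text
t 8.9 p [ 0.4785 -0.224   0.0907] w 0.0192 F [-0.5  0.2 -0.5] q [-0.55  0.1   1.62 -0.    1.41 -0.55]
shift tool cm [ 1.42  0.06 -0.15]
turn 1 [0.    0.002 0.001]
turn -1 [-3.141e+00 -2.000e-03  3.000e-03]
[[0.002, -0.0, 1.0], [-0.001, 1.0, 0.0], [-1.0, -0.001, 0.002]]
```

View pics/s5.png

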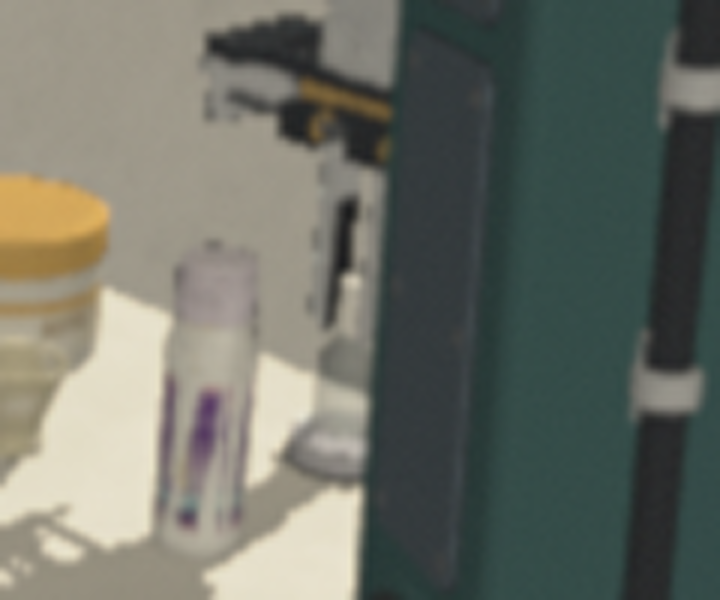

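The bottle's foot (345,400) is over the ring at (330,450). I'll lower it slowly and watch the force.

Emit:
{"fn": "step_arm", "kwargs": {
  "motion": "0 0.2 0 -0.1 0 0 0;0 0.2 0 0 0 0 0;0 0.2 0 0 0 0 0;0 0.2 0 0 0 0 0;0 0.2 0 0 0 0 0;0 0.15 0 0 0 0 0;0 0.1 0 0 0 0 0;0 0 0 0 0 0 0;0 0 0 0 0 0 0"
}}

```text
time: 9.7
tool_pos: [0.4768, -0.2238, 0.0769]
ee_rot: [-2.862, 1.571, -2.862]
wrist_force: [0.1, -0.7, -0.5]
width: 0.0192
```

Emit:
{"fn": "step_arm", "kwargs": {
  "motion": "0 0.1 0 0 0 0 0;0 0 0 0 0 0 0;0 0 0 0 0 0 0"
}}

```text
time: 9.95
tool_pos: [0.4771, -0.2239, 0.0765]
ee_rot: [-0.637, 1.57, -0.637]
wrist_force: [-0.6, 0.1, 1.6]
width: 0.0191
```

Contact force rises to 1.6 N: it's on the floor. Opening gently.

Emit:
{"fn": "step_arm", "kwargs": {
  "motion": "24 0 0 0 0 0 0;28 0 0 0 0 0 0;34 0 0 0 0 0 0;42 0 0 0 0 0 0;50 0 0 0 0 0 0;50 0 0 0 0 0 0"
}}

```text
time: 10.45
tool_pos: [0.4768, -0.2238, 0.0759]
ee_rot: [3.105, 1.571, 3.105]
wrist_force: [0.1, -0.0, 0.2]
width: 0.0461
```

Emit:
{"fn": "step_arm", "kwargs": {
  "motion": "50 -0.5 0 0 0 0 0;50 -1 0 0 0 0 0;50 -2 0 0 0 0 0;50 -2 0 0 0 0 0;50 -2 0 0 0 0 0;50 -2 0 0 0 0 0;50 -2 0 0 0 0 0;50 -2 0 0 0 0 0;50 -2 0 0 0 0 0;50 -2 0 0 0 0 0;50 -1 0 0 0 0 0;50 0 0 0 0 0 0"
}}

```text
time: 11.45
tool_pos: [0.4779, -0.2244, 0.265]
ee_rot: [-0.553, 1.564, -0.553]
wrist_force: [0.9, 0.3, 0.5]
width: 0.0475
```

```bash
python3 - <<'E'
from t import *
to((.45,.05,.26))
im=snapshot("scene"); crop(im,280,90,120,100,6,"pics/s6.png")
im=snapshot("top"); crop(im,280,150,120,100,6,"pics/t6.png")
E
```

```text
t 11.45 p [ 0.4779 -0.2244  0.265 ] w 0.0475 F [0.9 0.3 0.5] q [-0.55  0.03  1.35 -0.    1.75 -0.55]
shift tool cm [ 0.38 27.44 -2.79]
turn 1 [0.    0.006 0.004]
turn -1 [-3.142 -0.006  0.009]
[[0.006, -0.0, 1.0], [-0.004, 1.0, 0.0], [-1.0, -0.004, 0.006]]
```

View pics/s6.png

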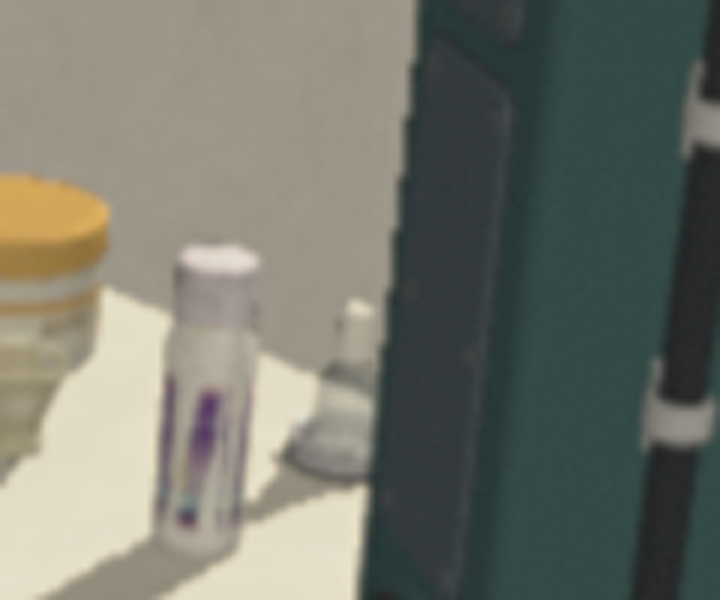

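View pics/t6.png

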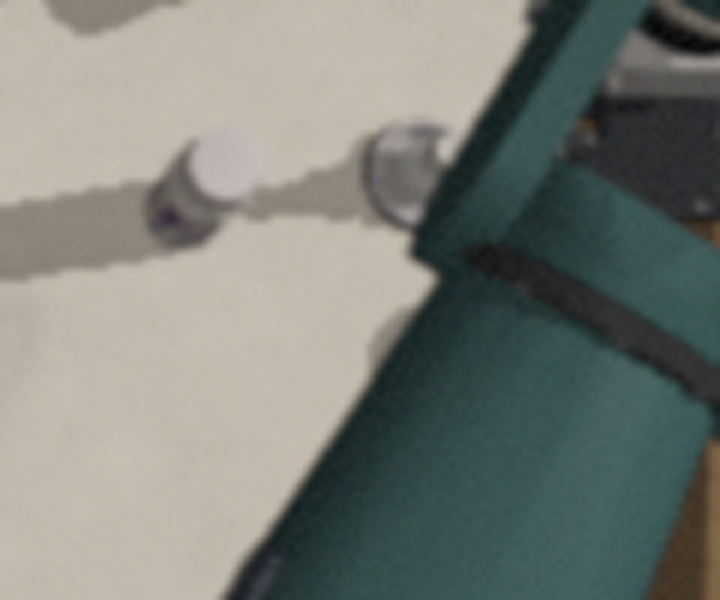

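The short bottle stands in the small ring. Before reaching left, I'll locate the microscope column relative to the next pick.

```bash
python3 - <<'E'
from t import *
from scipy.optimize import least_squares
k=.64
def tri(a,b):
    f=lambda X: np.r_[proj("top",X)[0]-np.array(a)*k,proj("scene",X)[0]-np.array(b)*k]
    s=least_squares(f,[.45,.35,.2]);return s.x.round(3),s.fun.round(1)
print("coltop",tri((168,181),(182,62)))
print("colbase",ray("scene",(215*k,345*k),0.02).round(3))
print("knob",tri((217,256),(220,258)))
print("purple",ray("top",(367*k,256*k),.08).round(3))
print("orange",ray("top",(309*k,377*k),.09).round(3))
E
```

```text
coltop (array([0.531, 0.419, 0.438]), array([ 0.2,  0.1, -0.2, -0.1]))
colbase [0.532 0.418 0.02 ]
knob (array([0.481, 0.419, 0.185]), array([ 0.2,  0.2, -0.2, -0.1]))
purple [0.508 0.15  0.08 ]
orange [0.267 0.259 0.09 ]
```

Emit:
{"fn": "step_arm", "kwargs": {
  "motion": "70 0 1.5 0 0 0 0;70 0 2.9 0 0 0 0;70 0 2.9 0 0 0 0;70 0 2.9 0 0 0 0;70 0 2.9 0 0 0 0;70 0 2.9 0 0 0 0;70 0 2.9 0 0 0 0;70 0 2.9 0 0 0 0;70 0 2.9 0 0 0 0;70 0 2.9 0 0 0 0;70 0 2.9 0 0 0 0;70 0 2.9 0 0 0 0;70 0 2.9 0 0 0 0;70 0 2.9 0 0 0 0;70 0 2.9 0 0 0 0;70 0 2.9 0 0 0 0;70 0 1.6 -0.2 0 0 0;70 0 0 0 0 0 0;70 0 0 0 0 0 0"
}}

```text
time: 13.13
tool_pos: [0.4734, 0.243, 0.2592]
ee_rot: [-2.677, 1.567, -2.674]
wrist_force: [-1.0, -0.6, -0.5]
width: 0.0655
```

```bash
python3 - <<'E'
from t import *
to((.474,.2415,.055))
im=snapshot("scene"); crop(im,150,60,160,120,5,"pics/s7.png")
E
```

```text
t 13.1333 p [0.4734 0.243  0.2592] w 0.0655 F [-1.  -0.6 -0.5] q [ 0.37  0.05  1.35 -0.    1.75  0.37]
shift tool cm [20.42 -0.12  0.12]
turn 1 [ 0.002 -0.003  0.002]
turn -1 [-3.139e+00 -2.000e-03 -5.000e-03]
[[-0.003, -0.002, 1.0], [-0.002, 1.0, 0.002], [-1.0, -0.002, -0.003]]
```

View pics/s7.png

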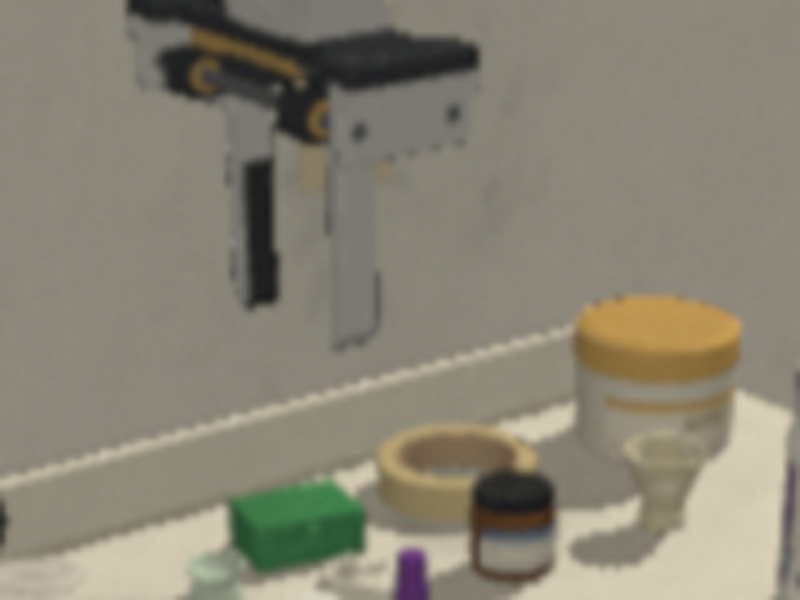

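Gripper is clear and above the middle bottle. I'll descend to just above the cap and check alignment.

Emit:
{"fn": "step_arm", "kwargs": {
  "motion": "70 1 -0.1 0.1 0 0 0;70 2 0 0 0 0 0;70 2 0 0 0 0 0;70 2 0 0 0 0 0;70 2 0 0 0 0 0;70 2 0 0 0 0 0;70 2 0 0 0 0 0;70 0.5 0 0 0 0 0;70 0 0 0 0 0 0;70 0 0 0 0 0 0"
}}

```text
time: 14.02
tool_pos: [0.476, 0.2405, 0.1262]
ee_rot: [-0.729, 1.571, -0.73]
wrist_force: [0.4, -0.3, 0.2]
width: 0.0659
```

```bash
python3 - <<'E'
from t import *
to((.474,.2415,.055))
im=snapshot("scene"); crop(im,180,100,110,110,5,"pics/s8.png")
E
```

```text
t 14.0167 p [0.476  0.2405 0.1262] w 0.0659 F [ 0.4 -0.3  0.2] q [ 0.36  0.09  1.56 -0.    1.49  0.36]
shift tool cm [ 7.12  0.1  -0.2 ]
turn 1 [-0.001  0.     0.   ]
turn -1 [ 3.14  0.   -0.  ]
[[0.0, 0.001, 1.0], [-0.0, 1.0, -0.001], [-1.0, -0.0, 0.0]]
```

View pics/s8.png

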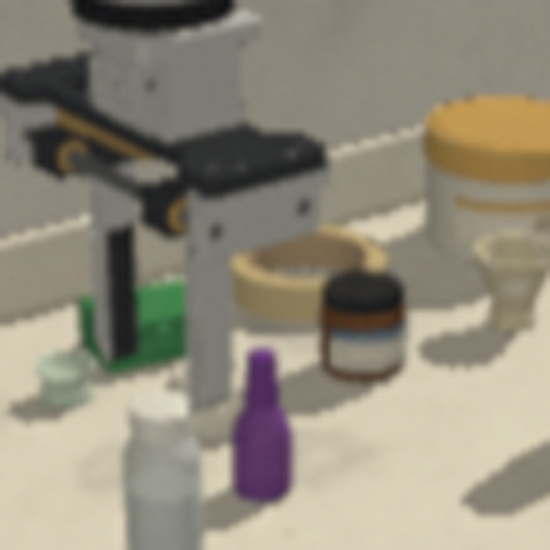

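The fingertips at (120,360) and (208,400) straddle the cap at (160,405). Continuing down and gripping.

Emit:
{"fn": "step_arm", "kwargs": {
  "motion": "70 1 0.1 -0.2 0 0 0;70 1 0 0 0 0 0;70 1 0 0 0 0 0;70 1 0 0 0 0 0;70 1 0 0 0 0 0;70 1 0 0 0 0 0;70 1 0 0 0 0 0;70 0 0 0 0 0 0;70 0 0 0 0 0 0;0 0 0 0 0 0 0;0 0 0 0 0 0 0;0 0 0 0 0 0 0;0 0 0 0 0 0 0;0 0 0 0 0 0 0;0 0 0 0 0 0 0;0 0 0 0 0 0 0;0 0 0 0 0 0 0"
}}

```text
time: 15.48
tool_pos: [0.4748, 0.2424, 0.0569]
ee_rot: [0.24, 1.568, 0.24]
wrist_force: [2.2, 0.1, 3.4]
width: 0.0385
```

Emit:
{"fn": "step_arm", "kwargs": {
  "motion": "0 -0.5 0 0 0 0 0;0 -1 0 0 0 0 0;0 -2 0 0 0 0 0;0 -2 0 0 0 0 0;0 -2 0 0 0 0 0;0 -2 0 0 0 0 0;0 -2 0 0 0 0 0;0 -2 0 0 0 0 0;0 -2 0 0 0 0 0;0 -2 0 0 0 0 0;0 -1 0 0 0 0 0;0 -0.5 0 0 0 0 0;0 0 0 0 0 0 0;0 0 0 0 0 0 0"
}}

```text
time: 16.65
tool_pos: [0.4733, 0.2421, 0.2449]
ee_rot: [-2.74, 1.569, -2.74]
wrist_force: [-0.5, -0.0, -0.0]
width: 0.0383
```

```bash
python3 - <<'E'
from t import *
to((.374,-.246,.245))
im=snapshot("scene"); crop(im,150,60,160,120,5,"pics/s9.png")
E
```

```text
t 16.65 p [0.4733 0.2421 0.2449] w 0.0383 F [-0.5 -0.  -0. ] q [ 0.37  0.04  1.38 -0.    1.72  0.37]
shift tool cm [  0.05 -48.81  -9.93]
turn 1 [ 0.    -0.002  0.001]
turn -1 [-3.141e+00 -1.000e-03 -3.000e-03]
[[-0.002, -0.0, 1.0], [-0.001, 1.0, 0.0], [-1.0, -0.001, -0.002]]
```

View pics/s9.png

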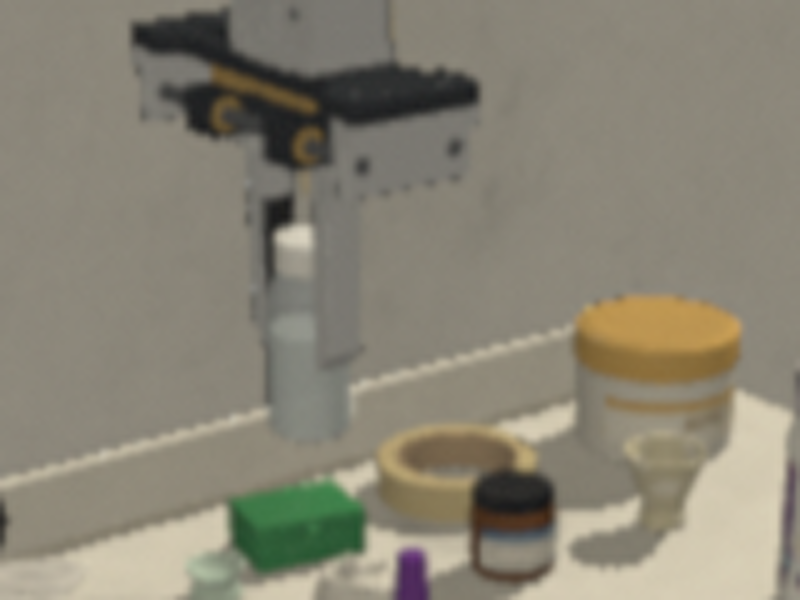

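The middle bottle is held upright at (310,340). Crossing now.

Emit:
{"fn": "step_arm", "kwargs": {
  "motion": "0 0 -1.3 -0.5 0 0 0;0 0 -2.5 -0.5 0 0 0;0 0 -2.5 -0.5 0 0 0;0 0 -2.5 -0.5 0 0 0;0 0 -2.5 -0.5 0 0 0;0 0 -2.5 -0.5 0 0 0;0 0 -2.5 -0.5 0 0 0;0 0 -2.5 -0.5 0 0 0;0 0 -2.5 -0.5 0 0 0;0 0 -2.5 -0.5 0 0 0;0 0 -2.5 -0.5 0 0 0;0 0 -2.5 -0.5 0 0 0;0 0 -2.5 -0.5 0 0 0;0 0 -2.5 -0.5 0 0 0;0 0 -2.5 -0.5 0 0 0;0 0 -2.5 -0.5 0 0 0;0 0 -2.5 -0.5 0 0 0;0 0 -2.5 -0.5 0 0 0;0 0 -2.5 -0.5 0 0 0;0 0 -2.5 -0.5 0 0 0"
}}

```text
time: 18.37
tool_pos: [0.3721, -0.2467, 0.2448]
ee_rot: [2.588, 1.568, 2.588]
wrist_force: [0.8, 0.3, -1.0]
width: 0.0382
```

Emit:
{"fn": "step_arm", "kwargs": {
  "motion": "0 0 0 0 0 0 0;0 0 0 0 0 0 0;0 0 0 0 0 0 0"
}}

```text
time: 18.62
tool_pos: [0.3731, -0.2453, 0.2452]
ee_rot: [2.265, 1.569, 2.264]
wrist_force: [-1.1, -0.5, -1.2]
width: 0.0383
```

```bash
python3 - <<'E'
from t import *
to((.374,-.246,.08))
im=snapshot("top"); crop(im,280,150,120,100,6,"pics/t10.png")
im=snapshot("scene"); crop(im,280,60,160,120,5,"pics/s10.png")
E
```

```text
t 18.6167 p [ 0.3731 -0.2453  0.2452] w 0.0383 F [-1.1 -0.5 -1.2] q [-0.71 -0.15  1.56  0.    1.73 -0.71]
shift tool cm [16.52 -0.1   0.11]
turn 1 [-0.    -0.001 -0.002]
turn -1 [ 3.141e+00 -2.000e-03  2.000e-03]
[[-0.001, 0.0, 1.0], [0.002, 1.0, -0.0], [-1.0, 0.002, -0.001]]
```

View pics/t10.png

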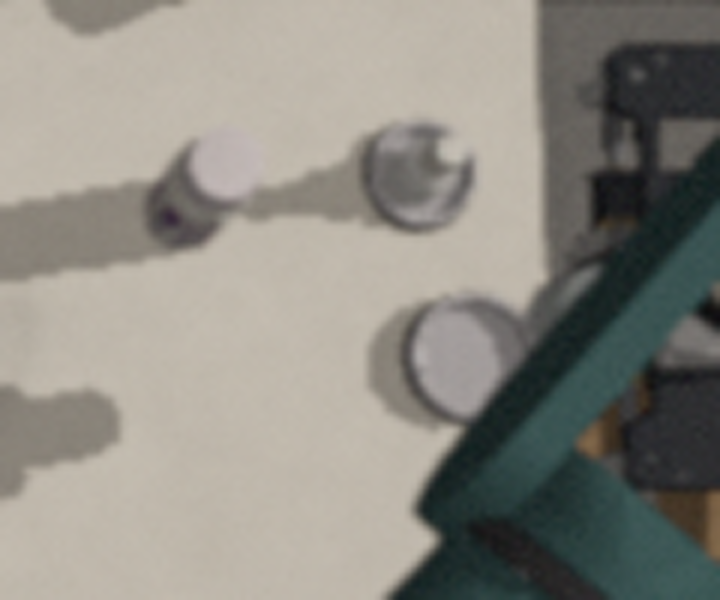

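View pics/s10.png

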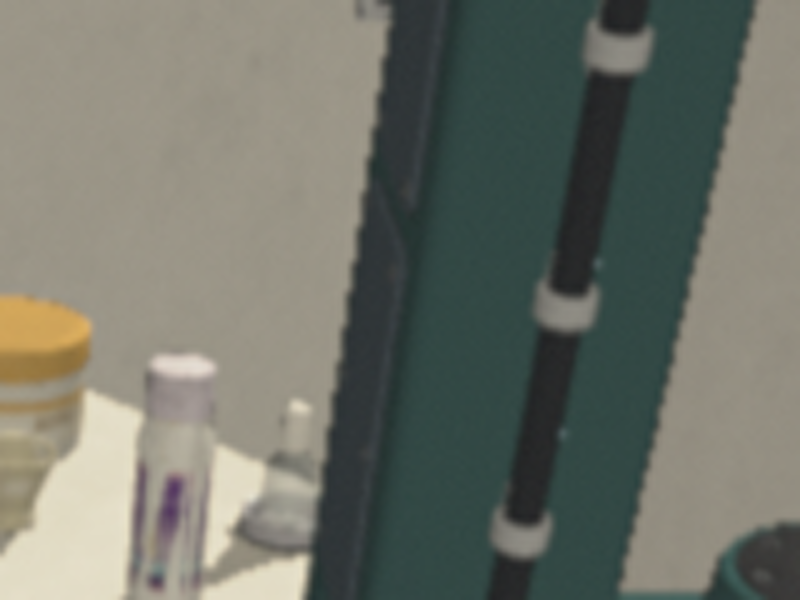

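Emit:
{"fn": "step_arm", "kwargs": {
  "motion": "0 1 0 0 0 0 0;0 2 0 0.1 0 0 0;0 2 0 0 0 0 0;0 2 0 0 0 0 0;0 2 0 0 0 0 0;0 2 0 0 0 0 0;0 2 0 0 0 0 0;0 2 0 0 0 0 0;0 1 0 0 0 0 0;0 0.5 0 0 0 0 0;0 0 0 0 0 0 0;0 0 0 0 0 0 0"
}}

```text
time: 19.72
tool_pos: [0.3753, -0.2459, 0.0816]
ee_rot: [-0.753, 1.57, -0.752]
wrist_force: [0.3, -0.6, -1.1]
width: 0.0383
```

```bash
python3 - <<'E'
from t import *
to((.374,-.246,.061))
im=snapshot("scene"); crop(im,280,60,160,120,5,"pics/s11.png")
im=snapshot("top"); crop(im,280,150,120,100,6,"pics/t11.png")
E
```

```text
t 19.7167 p [ 0.3753 -0.2459  0.0816] w 0.0383 F [ 0.3 -0.6 -1.1] q [-0.71 -0.07  1.81 -0.    1.39 -0.71]
shift tool cm [ 2.06 -0.01 -0.13]
turn 1 [0.001 0.001 0.001]
turn -1 [-3.141e+00 -1.000e-03  1.000e-03]
[[0.001, -0.001, 1.0], [-0.001, 1.0, 0.001], [-1.0, -0.001, 0.001]]
```

View pics/s11.png

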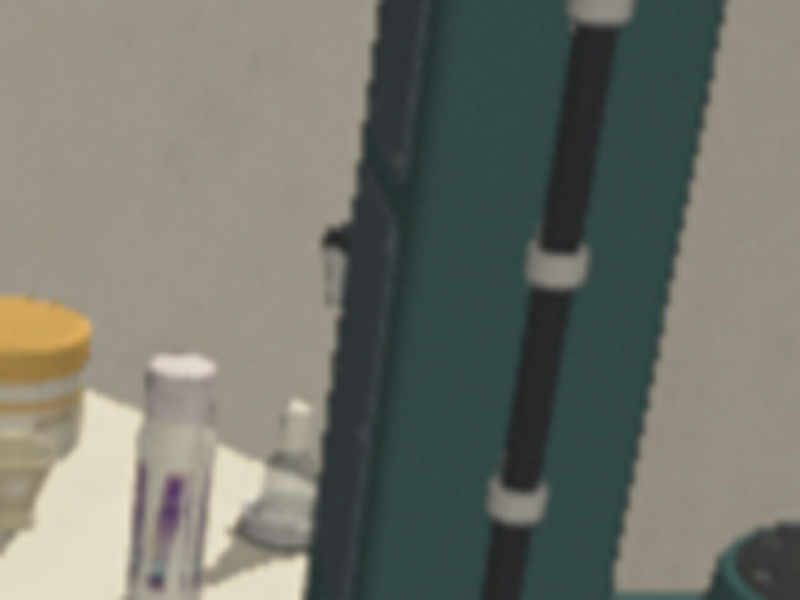

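View pics/t11.png

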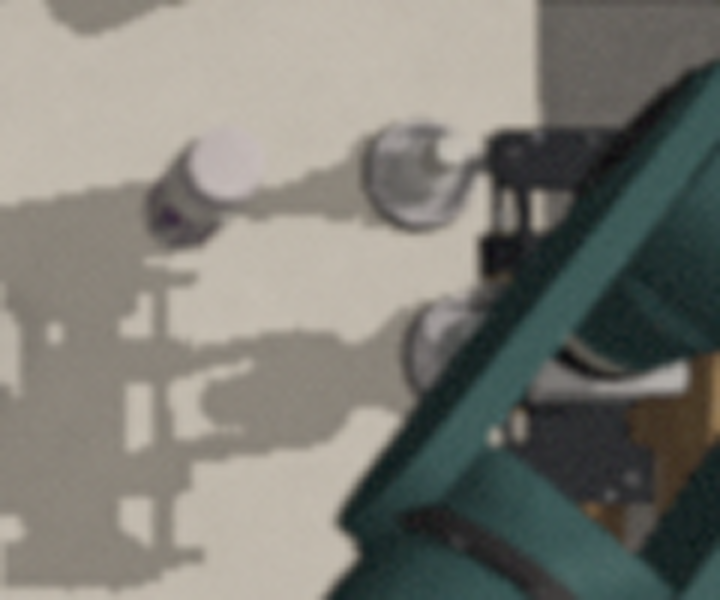

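The arm hides the bottle from the cameras here, but the width is unchanged at 38 mm, so it's still held. By measurement it is within 2 mm of the holder axis. Lowering slowly.

Emit:
{"fn": "step_arm", "kwargs": {
  "motion": "0 0.3 0 -0.1 0 0 0;0 0.3 0 0 0 0 0;0 0.3 0 0 0 0 0;0 0.3 0 0 0 0 0;0 0.2 0 0 0 0 0;0 0.2 0 0 0 0 0;0 0 0 0 0 0 0;0 0 0 0 0 0 0;0 0 0 0 0 0 0"
}}

```text
time: 20.57
tool_pos: [0.3739, -0.2459, 0.065]
ee_rot: [-0.975, 1.571, -0.975]
wrist_force: [0.9, -0.3, -1.0]
width: 0.0383
```

```bash
python3 - <<'E'
from t import *
to((.374,-.246,.061))
E
```

```text
t 20.5667 p [ 0.3739 -0.2459  0.065 ] w 0.0383 F [ 0.9 -0.3 -1. ] q [-0.71 -0.05  1.84 -0.    1.36 -0.71]
shift tool cm [ 0.4  -0.01  0.01]
turn 1 [0. 0. 0.]
turn -1 [-3.142 -0.     0.   ]
[[0.0, -0.0, 1.0], [-0.0, 1.0, 0.0], [-1.0, -0.0, 0.0]]
```

Emit:
{"fn": "step_arm", "kwargs": {
  "motion": "0 0.1 0 0 0 0 0;0 0.1 0 0 0 0 0;0 0.1 0 0 0 0 0;0 0 0 0 0 0 0;0 0 0 0 0 0 0"
}}

```text
time: 20.98
tool_pos: [0.3737, -0.2458, 0.0619]
ee_rot: [2.797, 1.571, 2.797]
wrist_force: [-0.4, 0.3, -2.5]
width: 0.0384
```

Emit:
{"fn": "step_arm", "kwargs": {
  "motion": "0 0.1 0 0 0 0 0;0 0 0 0 0 0 0;0 0 0 0 0 0 0"
}}

```text
time: 21.23
tool_pos: [0.3738, -0.2458, 0.061]
ee_rot: [-1.237, 1.571, -1.237]
wrist_force: [0.0, -0.6, -1.5]
width: 0.0386
```

Emit:
{"fn": "step_arm", "kwargs": {
  "motion": "0 0.1 0 0 0 0 0;0 0 0 0 0 0 0;0 0 0 0 0 0 0"
}}

```text
time: 21.48
tool_pos: [0.3739, -0.2461, 0.0607]
ee_rot: [-1.242, 1.57, -1.242]
wrist_force: [-1.1, 0.7, 5.3]
width: 0.0383
```

Contact at 5.3 N: it's on the floor. Opening gradually.

Emit:
{"fn": "step_arm", "kwargs": {
  "motion": "43 0 0 0 0 0 0;45 0 0 0 0 0 0;50 0 0 0 0 0 0;56 0 0 0 0 0 0;62 0 0 0 0 0 0;68 0 0 0 0 0 0;68 0 0 0 0 0 0"
}}

```text
time: 22.07
tool_pos: [0.3738, -0.2458, 0.0599]
ee_rot: [2.569, 1.571, 2.568]
wrist_force: [0.8, 0.1, -0.3]
width: 0.0636
```

Emit:
{"fn": "step_arm", "kwargs": {
  "motion": "68 -0.5 0 0 0 0 0;68 -1 0 0 0 0 0;68 -2 0 0 0 0 0;68 -2 0 0 0 0 0;68 -2 0 0 0 0 0;68 -2 0 0 0 0 0;68 -2 0 0 0 0 0;68 -2 0 0 0 0 0;68 -2 0 0 0 0 0;68 -2 0 0 0 0 0;68 -1 0 0 0 0 0;68 0 0 0 0 0 0"
}}

```text
time: 23.07
tool_pos: [0.3748, -0.2467, 0.2487]
ee_rot: [-0.715, 1.564, -0.715]
wrist_force: [0.5, 0.6, -0.1]
width: 0.0637
```

```bash
python3 - <<'E'
from t import *
to((.454,-.093,.25))
E
```

```text
t 23.0667 p [ 0.3748 -0.2467  0.2487] w 0.0637 F [ 0.5  0.6 -0.1] q [-0.71 -0.15  1.55 -0.    1.73 -0.71]
shift tool cm [-0.16 15.37  7.92]
turn 1 [-0.     0.005  0.004]
turn -1 [ 3.142  0.007 -0.008]
[[0.005, 0.0, 1.0], [-0.004, 1.0, -0.0], [-1.0, -0.004, 0.005]]
```

Emit:
{"fn": "step_arm", "kwargs": {
  "motion": "75 0 1 0.5 0 0 0;75 0 1.6 0.8 0 0 0;75 0 1.6 0.8 0 0 0;75 0 1.6 0.8 0 0 0;75 0 1.6 0.8 0 0 0;75 0 1.6 0.8 0 0 0;75 0 1.6 0.8 0 0 0;75 0 1.6 0.8 0 0 0;75 0 1.6 0.8 0 0 0;75 0 1.55 1 0 0 0;75 0 0 0 0 0 0;75 0 0 0 0 0 0;75 0 0 0 0 0 0"
}}

```text
time: 24.15
tool_pos: [0.4521, -0.0921, 0.2438]
ee_rot: [3.047, 1.568, 3.047]
wrist_force: [-0.5, -0.5, 0.0]
width: 0.0709
```

```bash
python3 - <<'E'
from ov import *
from t import to
to((.454,-.093,.136))
im=snapshot("scene"); crop(im,260,60,120,120,5,"pics/s12.png")
im=snapshot("top")
o=[(circ((.477,-.2235),z,r),(0,0,255)) for z,r in[(.004,.0165),(.086,.01)]]+[(circ((.374,-.246),z,r),(0,0,255)) for z,r in[(.004,.0195),(.1,.0155)]]
crop(im,280,150,120,100,6,"pics/t12.png",o)
E
```

```text
t 24.15 p [ 0.4521 -0.0921  0.2438] w 0.0709 F [-0.5 -0.5  0. ] q [-0.32 -0.11  1.53 -0.    1.73 -0.32]
shift tool cm [10.78 -0.09  0.21]
turn 1 [ 0.    -0.002 -0.   ]
turn -1 [-3.141  0.    -0.004]
[[-0.002, -0.0, 1.0], [0.0, 1.0, 0.0], [-1.0, 0.0, -0.002]]
```

View pics/s12.png

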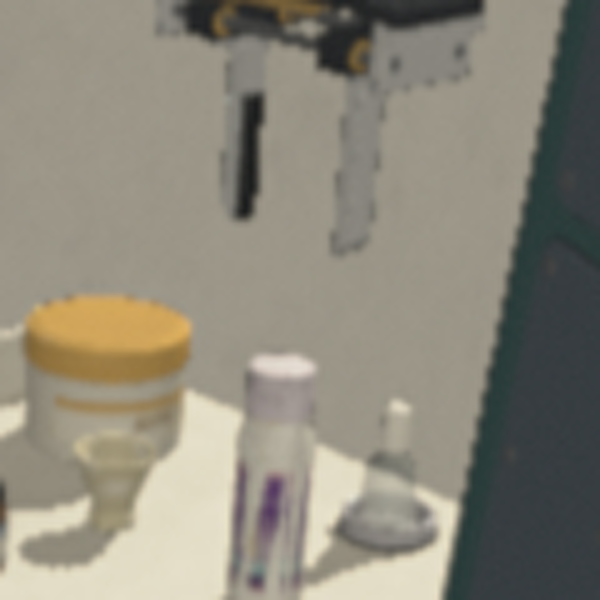

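View pics/t12.png

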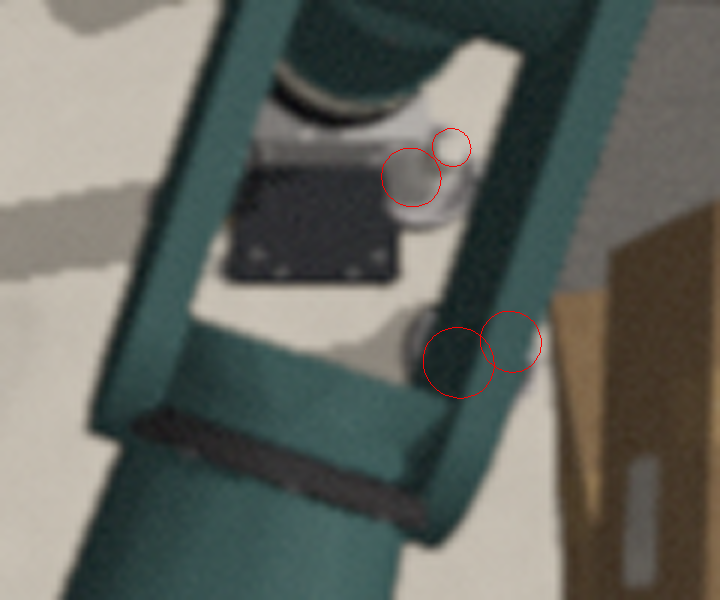

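The short bottle matches its upright model in the small ring. The tall cap at (282,390) lies below the jaws (fingertips at 240,215 and 350,250). Descending.

Emit:
{"fn": "step_arm", "kwargs": {
  "motion": "75 1 -0.1 0.1 0 0 0;75 2 0 0 0 0 0;75 2 0 0 0 0 0;75 1.5 0 0 0 0 0;75 1 0 0 0 0 0;75 0 0 0 0 0 0;75 0 0 0 0 0 0"
}}

```text
time: 24.83
tool_pos: [0.4534, -0.0935, 0.1695]
ee_rot: [2.935, 1.57, 2.934]
wrist_force: [0.5, 0.7, 1.4]
width: 0.0704
```

```bash
python3 - <<'E'
from t import to
from h import *
to((.454,-.093,.136))
im=snapshot("scene"); crop(im,260,60,120,120,5,"pics/s13.png")
E
```

```text
t 24.8333 p [ 0.4534 -0.0935  0.1695] w 0.0704 F [0.5 0.7 1.4] q [-0.33 -0.09  1.66 -0.    1.58 -0.33]
shift tool cm [3.35 0.05 0.06]
turn 1 [-0.001 -0.001 -0.   ]
turn -1 [ 3.141e+00 -0.000e+00  2.000e-03]
[[-0.001, 0.001, 1.0], [0.0, 1.0, -0.001], [-1.0, 0.0, -0.001]]
```

View pics/s13.png

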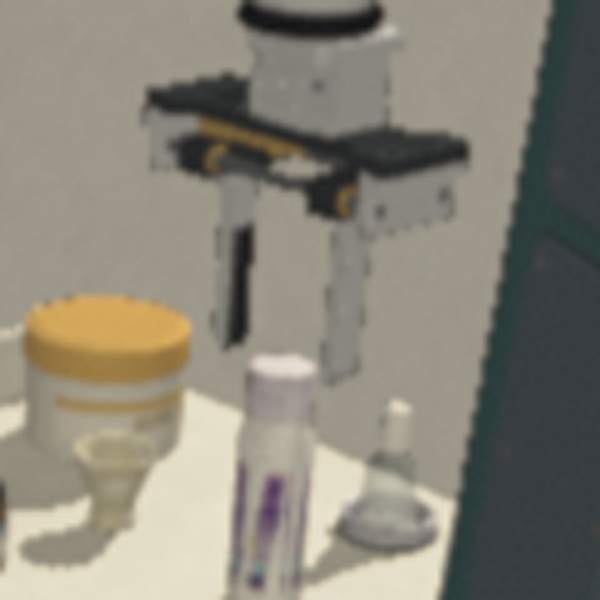

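The fingertips at (235,340) and (340,380) straddle the cap at (282,365). Going down 3.3 cm and gripping.

Emit:
{"fn": "step_arm", "kwargs": {
  "motion": "75 0.6 0 0 0 0 0;75 0.8 0 0.1 0 0 0;75 0.8 0 0 0 0 0;75 0.8 0 0 0 0 0;75 0.3 0 0 0 0 0;75 0 0 0 0 0 0;75 0 0 0 0 0 0;0 0 0 0 0 0 0;0 0 0 0 0 0 0;0 0 0 0 0 0 0;0 0 0 0 0 0 0;0 0 0 0 0 0 0;0 0 0 0 0 0 0;0 0 0 0 0 0 0;0 0 0 0 0 0 0;0 0 0 0 0 0 0"
}}

```text
time: 26.22
tool_pos: [0.4551, -0.0934, 0.1372]
ee_rot: [-0.299, 1.57, -0.299]
wrist_force: [0.5, -0.2, 1.2]
width: 0.0383
```

```bash
python3 - <<'E'
from t import to
from h import *
to((.454,-.093,.3))
im=snapshot("scene"); crop(im,260,60,120,120,5,"pics/s14.png")
E
```

```text
t 26.2167 p [ 0.4551 -0.0934  0.1372] w 0.0383 F [ 0.5 -0.2  1.2] q [-0.32 -0.07  1.7   0.    1.51 -0.32]
shift tool cm [-16.28   0.03  -0.09]
turn 1 [-0.     0.001  0.   ]
turn -1 [ 3.142e+00  0.000e+00 -1.000e-03]
[[0.001, 0.0, 1.0], [-0.0, 1.0, -0.0], [-1.0, -0.0, 0.001]]
```

View pics/s14.png

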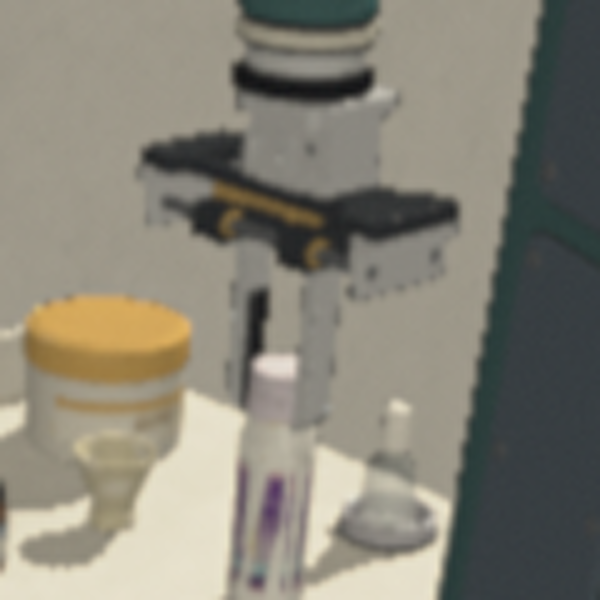

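Cap gripped (38 mm). Lifting 11 cm, then crossing: 34.3 cm in y and -8.1 cm in x.

Emit:
{"fn": "step_arm", "kwargs": {
  "motion": "0 -0.5 0 0 0 0 0;0 -1 0 0 0 0 0;0 -1.5 0 0 0 0 0;0 -2 0 0 0 0 0;0 -2 0 0 0 0 0;0 -2 0 0 0 0 0;0 -1 0 0 0 0 0;0 -1 0 0 0 0 0;0 0 0 0 0 0 0;0 0 0 0 0 0 0"
}}

```text
time: 27.1
tool_pos: [0.4547, -0.0933, 0.2468]
ee_rot: [-2.901, 1.571, -2.901]
wrist_force: [-0.9, 0.2, -2.6]
width: 0.0384
```

Emit:
{"fn": "step_arm", "kwargs": {
  "motion": "0 0 1 -0.2 0 0 0;0 0 1.5 -0.4 0 0 0;0 0 2 -0.5 0 0 0;0 0 2 -0.5 0 0 0;0 0 2 -0.5 0 0 0;0 0 2 -0.5 0 0 0;0 0 2 -0.5 0 0 0;0 0 2 -0.5 0 0 0;0 0 2 -0.5 0 0 0;0 0 2 -0.5 0 0 0;0 0 2 -0.5 0 0 0;0 0 2 -0.5 0 0 0;0 0 2 -0.5 0 0 0;0 0 2 -0.5 0 0 0;0 0 2 -0.5 0 0 0;0 0 2 -0.5 0 0 0;0 0 2 -0.5 0 0 0;0 0 1.8 -0.5 0 0 0;0 0 0 0 0 0 0;0 0 0 0 0 0 0"
}}

```text
time: 28.77
tool_pos: [0.3676, 0.2501, 0.2455]
ee_rot: [-2.541, 1.568, -2.539]
wrist_force: [0.1, -0.3, -2.5]
width: 0.0383
```

```bash
python3 - <<'E'
from t import to
from ov import *
to((.374,.25,.18))
im=snapshot("scene"); crop(im,180,100,130,120,5,"pics/s15.png")
im=snapshot("top")
o=[(circ((.477,-.2235),z,r),(0,0,255)) for z,r in[(.004,.0165),(.086,.01)]]+[(circ((.374,-.246),z,r),(0,0,255)) for z,r in[(.004,.0195),(.1,.0155)]]
crop(im,180,150,200,100,4,"pics/t15.png",o)
E
```

```text
t 28.7667 p [0.3676 0.2501 0.2455] w 0.0383 F [ 0.1 -0.3 -2.5] q [ 0.47 -0.15  1.56 -0.    1.73  0.47]
shift tool cm [ 6.55 -0.    0.66]
turn 1 [ 0.002 -0.003  0.002]
turn -1 [-3.139e+00 -3.000e-03 -4.000e-03]
[[-0.003, -0.002, 1.0], [-0.002, 1.0, 0.002], [-1.0, -0.002, -0.003]]
```

View pics/s15.png

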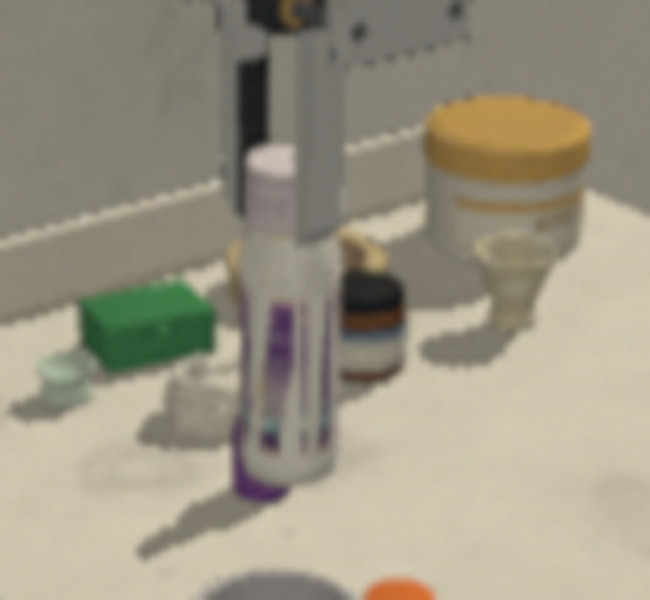

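View pics/t15.png

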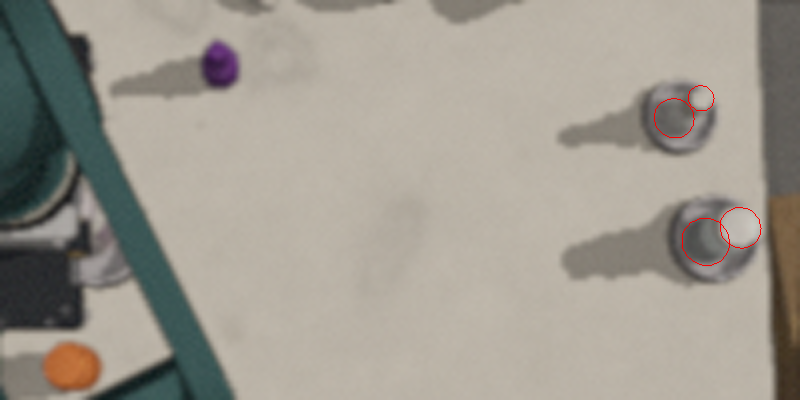

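Both placed bottles match their upright models. The tall bottle looks slightly slanted in the hand: cap (275,160), foot (290,465). I'll check that against the projection of an upright bottle.

```bash
python3 - <<'E'
from ov import *
im=snapshot("scene")
p=robot.get_obs()["tool_pos"]
o=[(circ(p[:2],p[2]-.1372+z,r),(0,0,255)) for z,r in B["tall"]]
crop(im,180,100,130,120,5,"pics/s16.png",o,"scene")
E
```

```text
(no output)
```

View pics/s16.png

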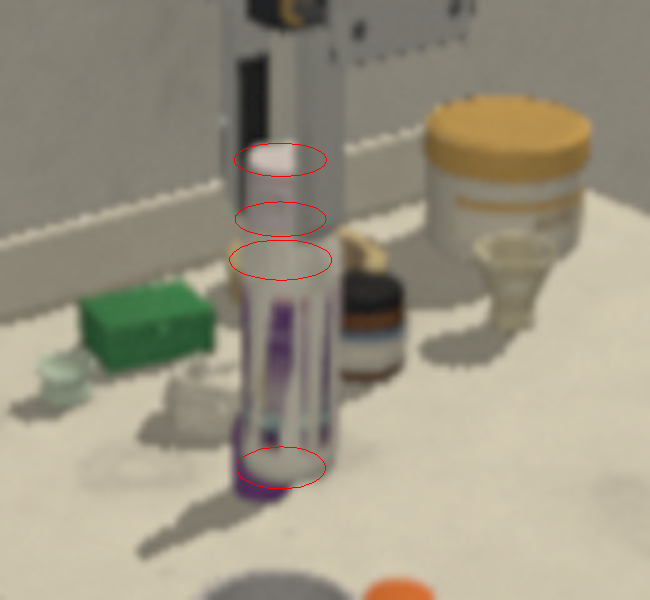

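Emit:
{"fn": "step_arm", "kwargs": {
  "motion": "0 1 0 0.3 0 0 0;0 1 0 0 0 0 0;0 1 0 0 0 0 0;0 1 0 0 0 0 0;0 0 0 0 0 0 0;0 0 0 0 0 0 0;0 0 0 0 0 0 0;0 0 0 0 0 0 0"
}}

```text
time: 29.58
tool_pos: [0.3721, 0.2499, 0.2076]
ee_rot: [0.379, 1.57, 0.379]
wrist_force: [-0.4, -0.2, -2.0]
width: 0.0383
```

```bash
python3 - <<'E'
from ov import *
from t import to
to((.374,.25,.18))
p=robot.get_obs()["tool_pos"]
im=snapshot("scene")
def go(n,im,x,y,w,h,s,fn,dx=0,dy=0):
    o=[(circ((p[0]+dx,p[1]+dy),p[2]-.1372+z,r),(0,0,255)) for z,r in B["tall"]]+[(circ((.374,.25),z,r),(0,200,0)) for z,r in B["L"]]
    crop(im,x,y,w,h,s,fn,o,n)
go("scene",im,180,130,130,120,5,"pics/s17.png")
go("top",snapshot("top"),160,130,100,100,6,"pics/t17.png")
E
```

```text
t 29.5833 p [0.3721 0.2499 0.2076] w 0.0383 F [-0.4 -0.2 -2. ] q [ 0.46 -0.14  1.63 -0.    1.65  0.46]
shift tool cm [2.76 0.01 0.18]
turn 1 [ 0.     0.001 -0.   ]
turn -1 [-3.142e+00  1.000e-03  2.000e-03]
[[0.001, -0.0, 1.0], [0.0, 1.0, 0.0], [-1.0, 0.0, 0.001]]
```

View pics/s17.png

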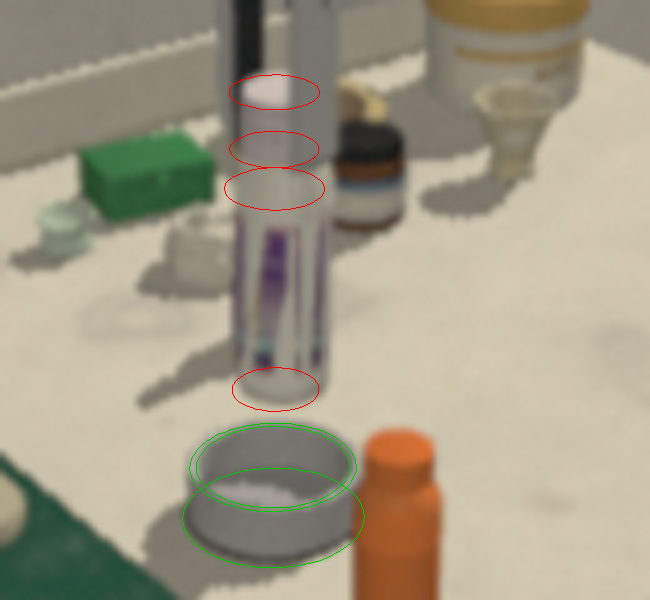

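View pics/t17.png

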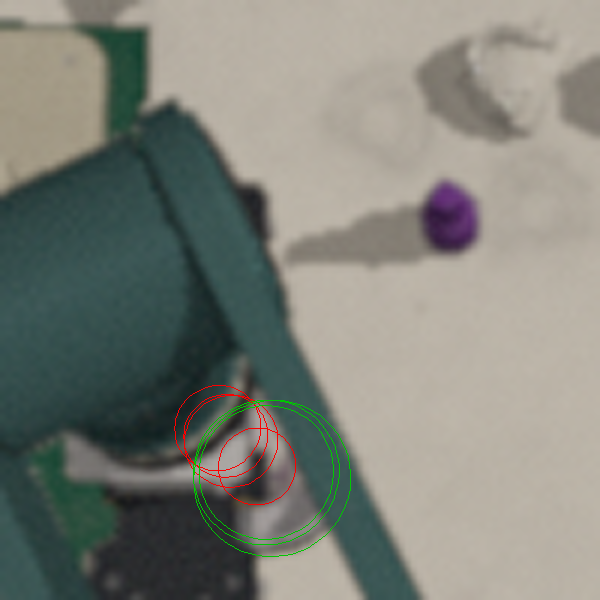

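The bottle is upright, with its foot at about (282,388) roughly 3 mm right of the ring centre, well inside the 14 mm clearance. I'll shift slightly left (+x, +y) and lower.

Emit:
{"fn": "step_arm", "kwargs": {
  "motion": "0 0.5 0.2 0.2 0 0 0;0 1 0 0 0 0 0;0 1 0 0 0 0 0;0 1 0 0 0 0 0;0 0.6 0 0 0 0 0;0 0.4 0 0 0 0 0;0 0.4 0 0 0 0 0;0 0.4 0 0 0 0 0;0 0.3 0 0 0 0 0;0 0.2 0 0 0 0 0;0 0 0 0 0 0 0;0 0 0 0 0 0 0;0 0 0 0 0 0 0"
}}

```text
time: 30.77
tool_pos: [0.374, 0.2518, 0.1493]
ee_rot: [0.358, 1.57, 0.358]
wrist_force: [-0.5, -0.1, -1.4]
width: 0.0379
```

```bash
python3 - <<'E'
from h import *
from t import to
to((.376,.252,.141))
im=snapshot("scene"); crop(im,180,130,130,120,5,"pics/s18.png")
E
```

```text
t 30.7667 p [0.374  0.2518 0.1493] w 0.0379 F [-0.5 -0.1 -1.4] q [ 0.47 -0.11  1.71 -0.    1.54  0.47]
shift tool cm [0.83 0.02 0.2 ]
turn 1 [-0.     0.001 -0.   ]
turn -1 [ 3.142e+00 -0.000e+00 -1.000e-03]
[[0.001, 0.0, 1.0], [0.0, 1.0, -0.0], [-1.0, 0.0, 0.001]]
```

View pics/s18.png

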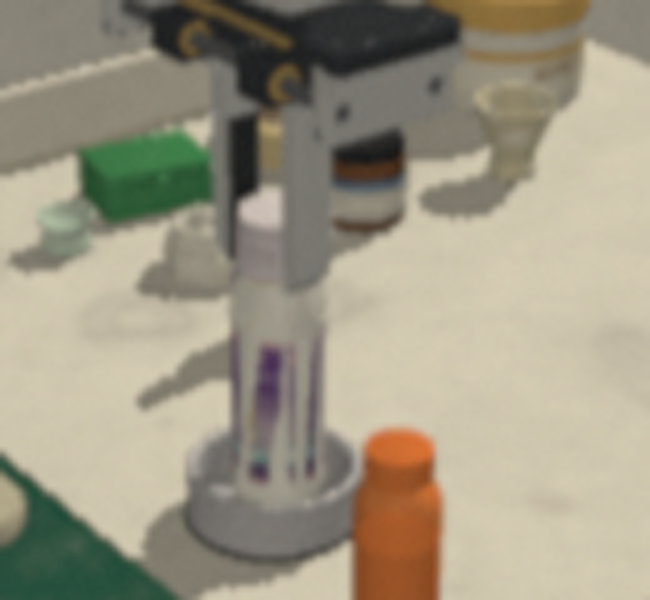

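The foot is inside the ring, central. About 8 mm to go, slowly.

Emit:
{"fn": "step_arm", "kwargs": {
  "motion": "0 0.2 0 0 0 0 0;0 0.2 0 0 0 0 0;0 0.15 0 0 0 0 0;0 0.1 0 0 0 0 0;0 0 0 0 0 0 0;0 0 0 0 0 0 0"
}}

```text
time: 31.32
tool_pos: [0.3737, 0.2517, 0.1423]
ee_rot: [-2.341, 1.57, -2.341]
wrist_force: [-0.4, -0.4, -2.0]
width: 0.0385
```

Emit:
{"fn": "step_arm", "kwargs": {
  "motion": "0 0.1 0 0 0 0 0;0 0 0 0 0 0 0;0 0 0 0 0 0 0"
}}

```text
time: 31.57
tool_pos: [0.3738, 0.2517, 0.1415]
ee_rot: [-1.034, 1.571, -1.034]
wrist_force: [0.1, 0.6, -2.4]
width: 0.038
```

Emit:
{"fn": "step_arm", "kwargs": {
  "motion": "0 0.1 0 0 0 0 0;0 0 0 0 0 0 0;0 0 0 0 0 0 0"
}}

```text
time: 31.82
tool_pos: [0.374, 0.2519, 0.1412]
ee_rot: [0.534, 1.57, 0.534]
wrist_force: [-0.8, 1.0, 1.6]
width: 0.0381
```

Contact: the force turned from -2.4 to +1.6 N. Opening gradually, then rising.

Emit:
{"fn": "step_arm", "kwargs": {
  "motion": "42 0 0 0 0 0 0;44 0 0 0 0 0 0;48 0 0 0 0 0 0;54 0 0 0 0 0 0;60 0 0 0 0 0 0;68 0 0 0 0 0 0;72 0 0 0 0 0 0;72 0 0 0 0 0 0"
}}

```text
time: 32.48
tool_pos: [0.3738, 0.2517, 0.1404]
ee_rot: [-1.584, 1.571, -1.584]
wrist_force: [0.9, -0.9, -0.2]
width: 0.0674
```

Emit:
{"fn": "step_arm", "kwargs": {
  "motion": "72 -0.5 0 0 0 0 0;72 -1 0 0 0 0 0;72 -2 0 0 0 0 0;72 -2 0 0 0 0 0;72 -2 0 0 0 0 0;72 -2 0 0 0 0 0;72 -1 0 0 0 0 0;72 -0.5 0 0 0 0 0;72 0 0 0 0 0 0;72 0 0 0 0 0 0"
}}

```text
time: 33.32
tool_pos: [0.3736, 0.2516, 0.2498]
ee_rot: [-2.598, 1.57, -2.598]
wrist_force: [0.3, 0.0, -0.9]
width: 0.0675
```

Emit:
{"fn": "step_arm", "kwargs": {
  "motion": "72 0 -1 0 0 0 0;72 0 -2 0 0 0 0;72 0 -2 0 0 0 0;72 0 -2 0 0 0 0;72 0 -2 0 0 0 0;72 0 -2 0 0 0 0;72 0 -2 0 0 0 0;72 0 -2 0 0 0 0;72 0 -2 0 0 0 0;72 0 -2 0 0 0 0;72 0 -1 0 0 0 0;72 0 0 0 0 0 0;72 0 0 0 0 0 0;72 0 0 0 0 0 0"
}}

```text
time: 34.48
tool_pos: [0.3734, 0.0519, 0.2498]
ee_rot: [2.94, 1.569, 2.941]
wrist_force: [-0.1, -0.2, -0.9]
width: 0.0676
```

```bash
python3 - <<'E'
from ov import *
from t import st
st()
o=[]
for c,k in(((.477,-.2235),"short"),((.374,-.246),"mid"),((.374,.25),"tall")):
    z,r=B[k][0];o.append((circ(c,z+.004,r),(0,200,0)));z,r=B[k][-1];o.append((circ(c,z+.004,r),(0,0,255)))
crop(snapshot("scene"),170,110,200,140,4,"pics/s19.png",o,"scene")
crop(snapshot("top"),160,130,220,120,3.6,"pics/t19.png",o,"top")
E
```

```text
t 34.4833 p [0.3734 0.0519 0.2498] w 0.0676 F [-0.1 -0.2 -0.9] q [-0.01 -0.31  1.68  0.    1.77 -0.01]
```

View pics/s19.png

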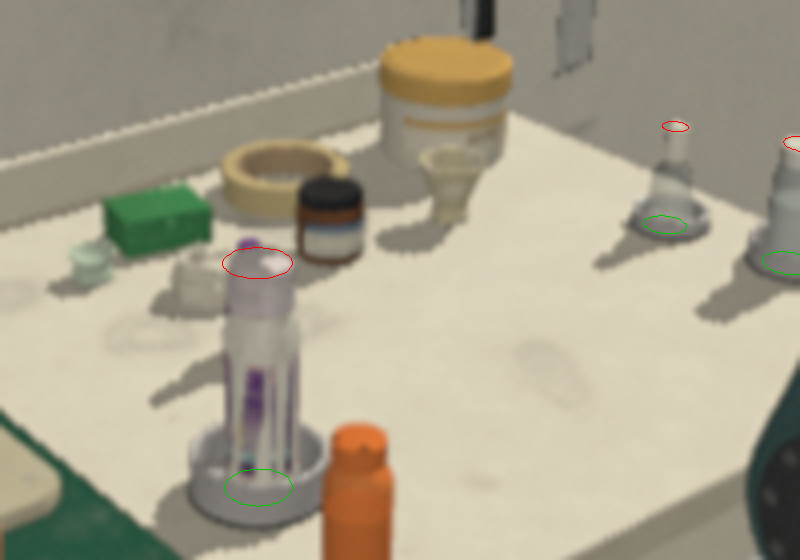

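View pics/t19.png

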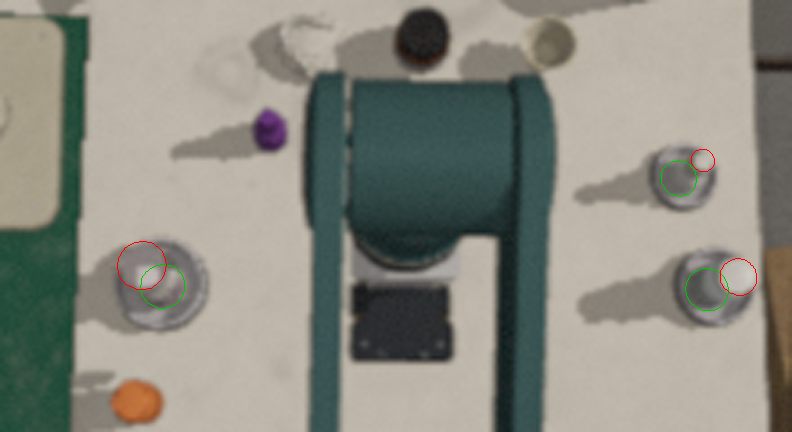

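All three bottles stand upright on their holder floors, matching the models: tall cap (258,262) and short (675,127) in the scene crop, middle (738,277) in the top crop. The cup, jar, cast and look-alikes are unmoved. The gripper is clear, so I'm handing in.

```bash
python3 -c "
from bench import robot
print(robot.close_job(), robot.get_obs()['time'])"
```

```text
the job is handed in; nothing more can be done
the job is handed in; nothing more can be done
```

All three bottles are in their holders, placed in the order asked: short in the smallest, middle in the medium, tall in the largest. I handed the job in at about 35 s of the 99 s allowed.

- **Placing:** each bottle was lowered in about 1 mm steps until the wrist force showed contact (1.6, 5.3 and 1.6 N). It was then released gradually. The cameras could not see the middle bottle while it went in, so that one relied on the measured arm pose and the force.
- **Last checks:** overlays in both camera views showed all three upright on the holder floors, with the gripper clear and about 20 cm from the nearest bottle. The cup, jar, cast and the purple and orange look-alikes looked undisturbed, though I compared those only by eye.
- **Disagreement:** the tall bottle appeared about 3 mm off the gripper centre while held. I corrected for that before lowering it into its 14 mm clearance. No check failed.

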